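# File the checked target plate and show the next one to the inspection camera

### The job

File the checked target plate: lay the separator card squarely on the plate that already lies on the pile block, let it go, then put the checked plate from the round stage squarely on the card and let it go. After that take the next target plate (the taller one) out of the rack and finish while still holding it in the air in front of the inspection camera: its centre on the lens axis, 13 cm from the lens, its face square to the lens and its long side in line with the camera's up direction. Drop nothing, and leave the short blank plate and the other things where they are.

Things in the scene. Friction and masses are not known exactly. Their poses are not given: they have to be found in the camera images.
- pile_block: fixed grey rectangular block 80 (x) x 44 (y) x 20 mm high, on which the filed pile lies; origin at the centre of its underside, z up
- stage: fixed round steel stage (a waisted disc), 42 mm diameter, 24 mm high; origin at the centre of its underside
- card_stand: fixed white two-footed stand 70 (x) x 36 (y) x 20 mm high that holds the separator card; origin at the centre of its underside
- plate_filed: loose aluminium target plate lying flat on the pile block, 90 (own x) x 50 (own y) x 8 mm (own z, up), 0.12 kg, with a grid of dark spots; origin at the centre of its underside. It overhangs the block by 3 mm along both long edges
- card: loose stiff brown separator card (rigid board) 98 (own x) x 58 (own y) x 5 mm (own z, up), 0.03 kg, lying flat on the white stand; it overhangs the stand by 11 mm along both long edges; origin at the centre of its underside
- plate_done: the checked target plate: loose, 90 (own x) x 50 (own y) x 8 mm (own z, up), about 0.12 kg, dark spots, lying flat on the round stage; origin at the centre of its underside
- rack: fixed white rack block 120 (x) x 78 (y) x 34 mm high, with two slots 60 mm apart (at own x = -30 and +30 mm), each 10 mm wide along x and 52 mm along y, 26 mm deep (slot floor 8 mm above the table); a plate stands upright in each, faces looking along the rack's x; origin at the centre of its underside
- plate_next: the next target plate: loose, standing upright in one of the two rack slots (either one); 8 mm thick (own x, normal to its spotted faces), 50 mm wide (own y), 90 mm tall (own z, up), about 0.12 kg; its top edge stands 98 mm above the table; both faces are alike; origin at the middle of its lower edge
- plate_next_center (a point): the centre of the next target plate, 45 mm up its z axis from its origin
- camera: fixed stand of the inspection camera: base 100 x 120 x 14 mm at the table's far side, post and clamp to 270 mm high; origin on its underside, its -x side faces the robot; turned about the vertical from start to start
- camera_head: the camera's head on the stand, tipped 25 degrees (0.436 rad) to look downwards: it looks along its own -x axis, its own z is the camera's up direction (leaning towards where it looks), y is sideways; white box 55 x 50 x 50 mm with a black lens 38 mm in diameter; origin at the back of the lens, 265 mm above the table, the lens front at x = -31 mm
- focus (a point): the point in the air where the plate's centre must be shown: on the lens axis at x = -160 mm in the camera head's frame, 129 mm before the lens front, about 0.20 m above the table
- blank: short plain plate without spots, 8 x 50 x 65 mm tall, standing in the other rack slot (top 73 mm above the table); origin at the middle of its lower edge; leave alone
- flask_a: clear volumetric flask with stopper, 66 mm diameter, 172 mm tall; origin at the centre of its underside; leave alone
- flask_b: amber volumetric flask with stopper, 56 mm diameter, 150 mm tall; origin at the centre of its underside; leave alone
- beaker: glass beaker 52 mm diameter, 70 mm tall; origin at the centre of its underside; leave alone
- vial: small amber jar 28 mm diameter, 45 mm tall; origin at the centre of its underside; leave alone
- screwdriver: small screwdriver lying on the table near the robot, 160 mm long; leave alone
- reagent: white reagent bottle with a cap, 60 mm diameter, 130 mm tall; origin at the centre of its underside; leave alone
Things that resemble listed ones, but are neither listed nor needed, are in the scene too. Leave any blue or red look-alike of the plate_next alone.

How it is judged:
By the outcome, as a careful person would: the job done as asked, in the order asked, and still so for the second after the job is handed in, while the arm keeps its last pose, push and grip.
It also fails if it takes over 64 s, if anything falls off the work surface, if the arm or the gripper's body presses on something with over 40 N, if the wrist force passes 120 N, or if a joint passes its speed limit or range.

### The arm

A 6-joint arm with a two-finger parallel gripper is mounted at the origin on the work surface. World frame = base frame: x ahead of the robot, y to its left, z up, the work surface at z = 0. Lengths are in m, angles in rad, forces in N, time in s.
With the tool pointing down it reaches from about 0.225 to 0.875 m from the base axis. Payload 3.4 kg.
Tool frame: the origin (TCP) lies at the very end of the fingers, on their centre line; the grasp point (between the pads) lies behind it (manip.grasp_offset is the z of the grasp point in the tool frame, in m); z points along the fingers, y is the line along which they close (so a half turn about z gives the same grasp; the last joint's range is limited). The gripper opens to 85 mm and grips with 20 to 120 N. Pads are 22 mm wide; open, the fingers measure 114 mm over their backs; the gripper's body (76 mm by 85 mm) begins 54 mm behind the grasp point. The pads swing forward as they close: fully open they stand 13 mm farther back than shut.
Start: joints at [-1.374, 0.276, 1.505, -0, 1.361, -0.121], TCP at [0.18, -0.546, 0.231] pointing down, gripper open.
Joint ranges: [-2.89, 2.89], [-0.75, 2.08], [0.22, 2.7], [-1.18, 4.32], [0.11, 2.71], [-2.7, 2.7]. Speed limits (rad/s): [2.57, 2.57, 3.14, 3.14, 3.14, 3.14].

### API

Orientations are given as a unit quaternion [w, x, y, z].
In Python, from rig import manip gives the robot as it stands.
- The arm moves only by the shell command python3 -m pendant 'ROWS' [FORCE]. ROWS is JSON, a list of rows, each an object of numbers: "dx", "dy", "dz": the shift along the tool's x, y, z in m; "rx", "ry", "rz": the turn, a rotation vector about the tool's x, y, z in degrees; "hand": the finger opening in m, from 0 to 0.0854. In form: [{"dx": .., "dy": .., "dz": .., "rx": .., "ry": .., "rz": .., "hand": ..}, ...]. A call has 1 to 12 rows; each row shifts and turns the commanded pose from where the row before left it, along the tool's axes as they then stand; what a row does not reach is not made up. A row lasts 1/12 s, in which the tool goes at most 41.7 mm and 7.16 degrees, less where a joint would pass 70% of its speed; a pose out of reach is approached as far as the arm can. A call is refused whole if a number of a shift passes 0.0417 or a number of a turn 7.16, either way. A call with a gripper value outside its range is refused whole. The fingers move at their own pace and stop on an object; FORCE is the grip in N (left out, the last holds). Time passes only in rows, so rows that do not move let the fingers close. It gives the time, the measured TCP pose, the force, the opening and the grip force at its end, in the units of the state.
- manip.get_state(): the state, without advancing time (a new reading comes with each control period).
- manip.get_image(name): name is "scene" or "top" or "wrist"; returns a dict with "frame" (420x560x3 uint8, red, green, blue), "fx", "fy", "cx", "cy" (pixels), "position" and "attitude" of the camera in the world; the wrist camera has in their place "mount" (4x4, takes a point from camera to tool coordinates, whose origin is the TCP and whose axes are the flange's). Camera axes: x right, y up, looking along -z (the intrinsics and any distortion apply to the point x, -y, -z); pixel columns grow to the right and rows downward; lengths in m; the calibration is good to about 2 mm. A picture is of the moment at which its call begins: read the wrist's pose just before it. There is no depth.
- manip.sign_off(): hands the job in; it is judged then, once.
The state is a dict: "clock": time; "qpos": joint angles; "qd": joint speeds; "effort": joint torques, N m; "position": TCP position; "ee_rot": TCP orientation; "contact_force": force on the tool from outside, world axes, zero at the start; "moment": the same for the moment, N m; "width": finger opening in m; "gripper_force": force on a finger pad.
Only numpy, scipy, OpenCV 4.12 (cv2) and the standard library are available. Lean on these libraries where they do the work, as an engineer would, in place of code of your own. Each camera call takes 0.05 s, during which the arm holds its last target. There are 200 camera calls.

## Working session

There is one attempt and no reset: what is moved stays moved. The work goes in short steps, Python scripts to look and compute and a shell command to move; the robot and the scene stay as the last step left them, time stands still between calls to the robot, and variables do not carry over. Pictures are saved under pics/ and viewed, at most 10 in all, crops included, and the job is handed in when it is done.

```bash
ls; mkdir -p pics
cat > h.py <<'E'
import numpy as np, cv2
from rig import manip
from scipy.spatial.transform import Rotation as R
def rq(q): return R.from_quat([q[1],q[2],q[3],q[0]])
def grab(n,fn=None):
    s=manip.get_state(); im=manip.get_image(n)
    if fn: cv2.imwrite('pics/'+fn,im['frame'][:,:,::-1])
    return s,im
E
python3 - <<'E'
from h import *
for n in('scene','top','wrist'):
    s,im=grab(n,n+'0.png'); print(n,{k:v for k,v in im.items() if k!='frame'})
print(s, manip.grasp_offset)
a=cv2.imread('pics/scene0.png');b=cv2.imread('pics/top0.png')
E
```

```text
pics
scene {'fx': 513.1844350864861, 'fy': 513.1844350864861, 'cx': 281.3660555717167, 'cy': 215.75589136816131, 'position': array([1.32217494, 0.45432282, 1.16215892]), 'attitude': array([0.46058444, 0.17798121, 0.29844961, 0.81676955])}
top {'fx': 480.0482052177615, 'fy': 480.0482052177615, 'cx': 279.91993911481586, 'cy': 202.55858521021707, 'position': array([0.48271162, 0.04690814, 1.61478574]), 'attitude': array([-0.70086594, -0.02261878,  0.02857098,  0.71236158])}
wrist {'fx': 290.6414629958701, 'fy': 290.6414629958701, 'cx': 280.8723876174457, 'cy': 204.16907134893412, 'mount': array([[-4.44315539e-05,  9.59242849e-01,  2.82583006e-01,
         7.17809662e-02],
       [ 9.99999904e-01, -8.04180179e-05,  4.30216807e-04,
         6.56433468e-04],
       [ 4.35407160e-04,  2.82582998e-01, -9.59242753e-01,
        -1.43587461e-01],
       [ 0.00000000e+00,  0.00000000e+00,  0.00000000e+00,
         1.00000000e+00]])}
{'clock': 0.1, 'qpos': array([-1.37403682e+00,  2.76543497e-01,  1.50599869e+00,  1.94125355e-05,
        1.36068047e+00, -1.21002384e-01]), 'qd': array([ 1.91582576e-03, -1.12966230e-03, -4.70118820e-03,  6.95275010e-05,
        2.64988865e-05,  1.32107909e-03]), 'effort': array([ 9.18980513e-04, -4.17701232e+01, -2.46404690e+01, -2.08915212e-04,
        5.78489140e-03, -4.61028549e-06]), 'position': array([ 0.17956389, -0.54576201,  0.23052263]), 'ee_rot': array([-8.14779521e-04,  9.87404944e-01,  1.58211289e-01, -2.13794918e-05]), 'contact_force': array([ 0.26481466, -0.40758277, -0.1305626 ]), 'moment': array([-0.03673957,  0.0055107 , -0.00347841]), 'gripper_force': 0.0, 'width': 0.08551955790760914} -0.0187
```

View pics/top0.png

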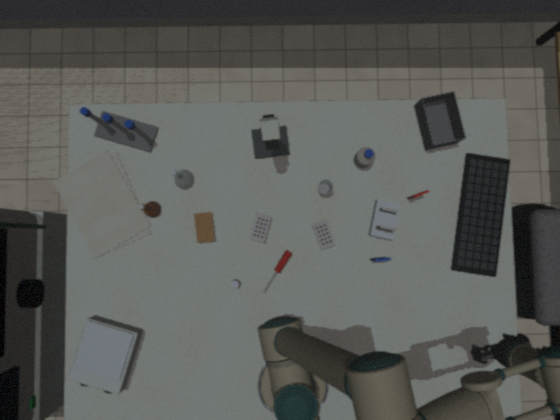

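View pics/scene0.png

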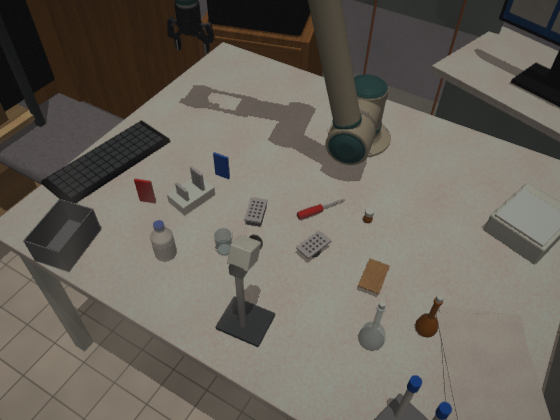

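Top view: the card is at (204,227), and the spotted plates are at (261,228) and (322,235). The rack with two upright plates is at (384,220), the red look-alike at (418,195), the blue one at (380,260), and the camera stand at (270,135). In the scene view the spotted plates are at (314,243) and (256,211), and the rack is at (190,192). I'll enlarge to see which plate lies on the block and which slot holds the tall plate.

Run:
```python
from h import *
a=cv2.imread('pics/scene0.png');b=cv2.imread('pics/top0.png')
f=lambda i,x,y,w,h,s:cv2.resize(i[y:y+h,x:x+w],(int(w*s),int(h*s)),interpolation=cv2.INTER_CUBIC)
c=np.vstack([f(a,160,145,190,125,4)[:,:760],f(b,240,195,190,22,4)[:0]])
g=np.clip(c*1.4,0,255).astype(np.uint8)
cv2.imwrite('pics/crop1.png',g)
def ray(im,u,v,z):
    d=rq(im['attitude']).apply([(u-im['cx'])/im['fx'],-(v-im['cy'])/im['fy'],-1]);p=im['position'];return p+d*(z-p[2])/d[2]
im=manip.get_image('top')
for n,u,v,z in [('card',204,227,.025),('pA',261,228,.03),('pB',322,235,.03),('rack',384,220,.034),('slotA',388,211,.09),('slotB',384,235,.07),('cam',270,142,.014)]: print(n,ray(im,u,v,z).round(3))
```

```text
card [0.521 0.285 0.025]
pA [0.514 0.096 0.03 ]
pB [ 0.488 -0.104  0.03 ]
rack [ 0.534 -0.31   0.034]
slotA [ 0.561 -0.311  0.09 ]
slotB [ 0.485 -0.3    0.07 ]
cam [0.804 0.063 0.014]
```

View pics/crop1.png

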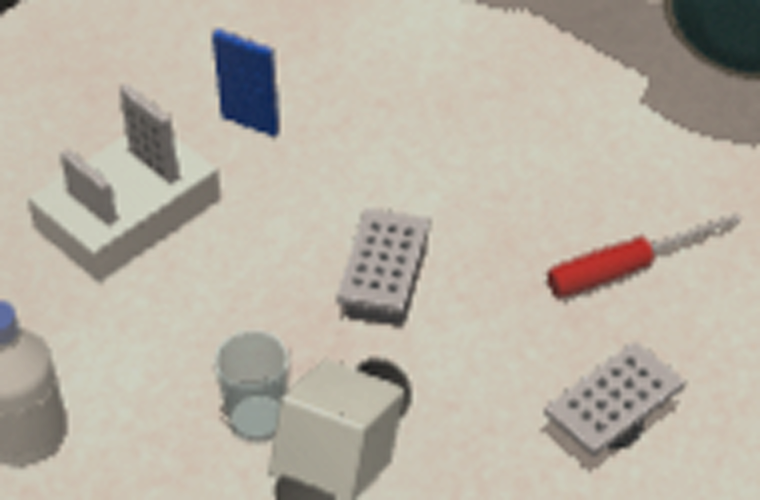

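Both spotted plates are in view: left (256,211) and right (314,243) in the scene image. What supports each of them isn't clear yet, so I'll check with the wrist camera. The tall spotted plate stands in the rack slot nearer the robot (scene 197,180). The blank stands in the far slot (182,190). The blue and red uprights stand outside the rack, so they are look-alikes.

```bash
python3 -m pendant '[{"dx":0.034,"dy":-0.0195},{"dx":0.034,"dy":-0.0195},{"dx":0.034,"dy":-0.0195},{"dx":0.034,"dy":-0.0195},{"dx":0.034,"dy":-0.0195},{"dx":0.034,"dy":-0.0195},{"dx":0.034,"dy":-0.0195},{"dx":0.034,"dy":-0.0195},{"dx":0.034,"dy":-0.0195},{"dx":0.034,"dy":-0.0195},{"dx":0.034,"dy":-0.0195},{"rx":0}]'
python3 - <<'E'
from h import *
s,im=grab('wrist','w1.png'); print(s['position'],s['ee_rot'],s['qd'].round(3))
E
```

```text
[ 0.17959859 -0.54592244  0.23075862] [-5.51437041e-04  9.87403124e-01  1.58223786e-01 -2.19729220e-05] [ 0.001 -0.001 -0.004  0.001 -0.001 -0.001]invalid input
```

View pics/w1.png

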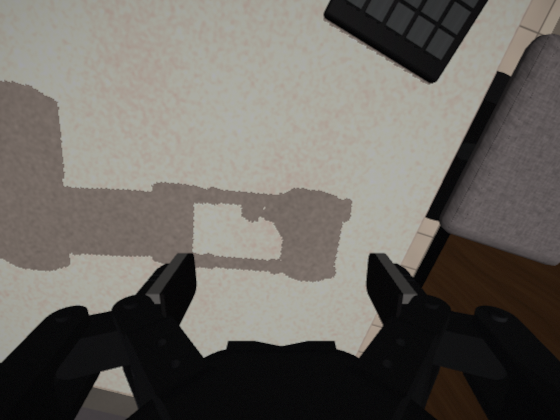

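The move was refused, so the picture only shows the start pose, with the fingers at (180,265) and (385,265). Most likely every row needs all its keys, so I'll type them in full.

```bash
python3 -m pendant '[{"dx":0.034,"dy":-0.0195,"dz":0,"rx":0,"ry":0,"rz":0,"hand":0.085},{"dx":0.034,"dy":-0.0195,"dz":0,"rx":0,"ry":0,"rz":0,"hand":0.085},{"dx":0.034,"dy":-0.0195,"dz":0,"rx":0,"ry":0,"rz":0,"hand":0.085},{"dx":0.034,"dy":-0.0195,"dz":0,"rx":0,"ry":0,"rz":0,"hand":0.085},{"dx":0.034,"dy":-0.0195,"dz":0,"rx":0,"ry":0,"rz":0,"hand":0.085},{"dx":0.034,"dy":-0.0195,"dz":0,"rx":0,"ry":0,"rz":0,"hand":0.085},{"dx":0.034,"dy":-0.0195,"dz":0,"rx":0,"ry":0,"rz":0,"hand":0.085},{"dx":0.034,"dy":-0.0195,"dz":0,"rx":0,"ry":0,"rz":0,"hand":0.085},{"dx":0.034,"dy":-0.0195,"dz":0,"rx":0,"ry":0,"rz":0,"hand":0.085},{"dx":0.034,"dy":-0.0195,"dz":0,"rx":0,"ry":0,"rz":0,"hand":0.085},{"dx":0.034,"dy":-0.0195,"dz":0,"rx":0,"ry":0,"rz":0,"hand":0.085},{"dx":0,"dy":0,"dz":0,"rx":0,"ry":0,"rz":0,"hand":0.085}]'
python3 - <<'E'
from h import *
s,im=grab('wrist','w2.png'); print(s['position'],s['ee_rot'],s['qd'].round(3))
E
```

```text
clock: 1.25
position: [0.472, -0.2202, 0.2313]
ee_rot: [-0.001, 0.987, 0.161, 0.002]
contact_force: [0.1, -1.1, -0.3]
width: 0.0853
gripper_force: 0.0
[ 0.4719886  -0.22020269  0.23133313] [-0.00144589  0.98690136  0.16130566  0.00202213] [-0.084 -0.011  0.021 -0.111  0.013 -0.083]
```

View pics/w2.png

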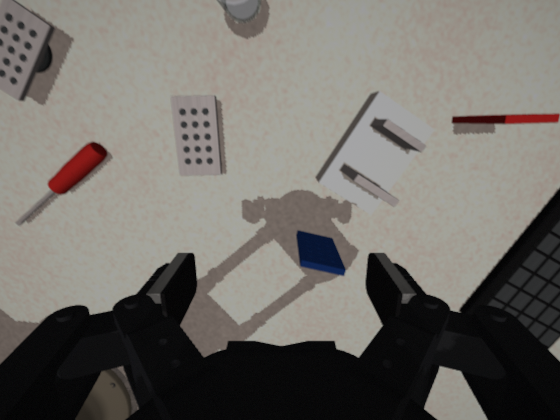

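This view settles which plate is which. The plate at (198,135) lies on the grey block, whose side shows along its full length, so it is plate_filed. The plate at (20,45) has the round dark stage beneath it at (45,58), so it is plate_done. The rack plates are at (398,135) and (368,185). Blue (320,252) and red (505,118) are the look-alikes. Next I'll measure plate_filed from its spots and the rack corners, then move left.

```bash
cat >> h.py <<'E'
def wpose(s,im):
    T=np.eye(4);T[:3,:3]=rq(s['ee_rot']).as_matrix();T[:3,3]=s['position'];return T@im['mount']
def cast(C,im,uv,z):
    uv=np.atleast_2d(uv).astype(float)
    d=np.c_[(uv[:,0]-im['cx'])/im['fx'],-(uv[:,1]-im['cy'])/im['fy'],-np.ones(len(uv))]@C[:3,:3].T
    return C[:3,3]+d*((z-C[2,3])/d[:,2])[:,None]
def proj(C,im,P):
    p=(np.atleast_2d(P)-C[:3,3])@C[:3,:3]
    return np.c_[im['cx']+im['fx']*p[:,0]/-p[:,2],im['cy']-im['fy']*p[:,1]/-p[:,2]]
def spots(C,im,guess,z,rad=.055):
    u,v=proj(C,im,[*guess,z])[0]; g=cv2.cvtColor(im['frame'],cv2.COLOR_RGB2GRAY)
    big=cv2.resize(g,None,fx=4,fy=4,interpolation=cv2.INTER_CUBIC)
    m=cv2.adaptiveThreshold(big,255,cv2.ADAPTIVE_THRESH_MEAN_C,cv2.THRESH_BINARY_INV,61,18)
    cs,_=cv2.findContours(m,cv2.RETR_EXTERNAL,cv2.CHAIN_APPROX_NONE); pts=[]
    for c in cs:
        a=cv2.contourArea(c)
        if a<100 or a>3000: continue
        (x,y),(w,h),_=cv2.minAreaRect(c)
        if max(w,h)>1.6*min(w,h) or a<.65*w*h: continue
        M=cv2.moments(c); P=cast(C,im,[(M['m10']/a+.5)/4-.5,(M['m01']/a+.5)/4-.5],z)[0]
        if np.hypot(*(P[:2]-guess))<rad: pts.append(P[:2])
    pts=np.array(pts,np.float32)
    r=cv2.minAreaRect(pts); box=cv2.boxPoints(r); e=[box[1]-box[0],box[2]-box[1]]
    l=max(e,key=np.linalg.norm); yaw=np.degrees(np.arctan2(l[1],l[0]))%180
    return len(pts),np.array(r[0]).round(4),np.array(pts.mean(0)).round(4),round(yaw,1),np.round(r[1],4)
E
python3 - <<'E'
from h import *
s,im=grab('wrist'); C=wpose(s,im)
print(s['position'])
print('uv198',cast(C,im,[198,135],.028))
print(spots(C,im,cast(C,im,[198,135],.028)[0,:2],.028))
print('rack corners', cast(C,im,[(378,92),(432,125),(372,210),(319,178)],.034).round(3))
print('A',cast(C,im,[20,45],.032))
E
python3 -m pendant '[{"dx":0,"dy":-0.039,"dz":0,"rx":0,"ry":0,"rz":0,"hand":0.066},{"dx":0,"dy":-0.039,"dz":0,"rx":0,"ry":0,"rz":0,"hand":0.066},{"dx":0,"dy":-0.039,"dz":0,"rx":0,"ry":0,"rz":0,"hand":0.066},{"dx":0,"dy":-0.039,"dz":0,"rx":0,"ry":0,"rz":0,"hand":0.066},{"dx":0,"dy":-0.039,"dz":0,"rx":0,"ry":0,"rz":0,"hand":0.066},{"dx":0,"dy":-0.039,"dz":0,"rx":0,"ry":0,"rz":0,"hand":0.066},{"dx":0,"dy":-0.039,"dz":0,"rx":0,"ry":0,"rz":0,"hand":0.066},{"dx":0,"dy":-0.039,"dz":0,"rx":0,"ry":0,"rz":0,"hand":0.066},{"dx":0,"dy":-0.039,"dz":0,"rx":0,"ry":0,"rz":0,"hand":0.066},{"dx":0,"dy":-0.039,"dz":0,"rx":0,"ry":0,"rz":0,"hand":0.066},{"dx":0,"dy":0,"dz":0,"rx":0,"ry":0,"rz":0,"hand":0.066},{"dx":0,"dy":0,"dz":0,"rx":0,"ry":0,"rz":0,"hand":0.066}]'
python3 - <<'E'
from h import *
s,im=grab('wrist','w3.png'); print(s['position'],s['ee_rot'],s['qd'].round(3))
E
```

```text
[ 0.46982515 -0.22279912  0.23117326]
uv198 [[ 0.49013077 -0.11478121  0.028     ]]
(15, array([ 0.4905, -0.1094]), array([ 0.4906, -0.1094], dtype=float32), np.float32(19.7), array([0.0563, 0.0262]))
rack corners [[ 0.599 -0.292  0.034]
 [ 0.586 -0.365  0.034]
 [ 0.472 -0.341  0.034]
 [ 0.488 -0.265  0.034]]
A [[0.52116055 0.08558732 0.032     ]]
clock: 2.35
position: [0.3453, 0.1453, 0.2313]
ee_rot: [0.0, 0.987, 0.16, 0.0]
contact_force: [-0.9, -0.6, 0.0]
width: 0.0654
gripper_force: 0.0
[0.34529214 0.14525069 0.23133946] [4.87022068e-04 9.87099610e-01 1.60106547e-01 1.31043822e-04] [-0.069  0.011 -0.008 -0.022 -0.005 -0.005]
```

View pics/w3.png

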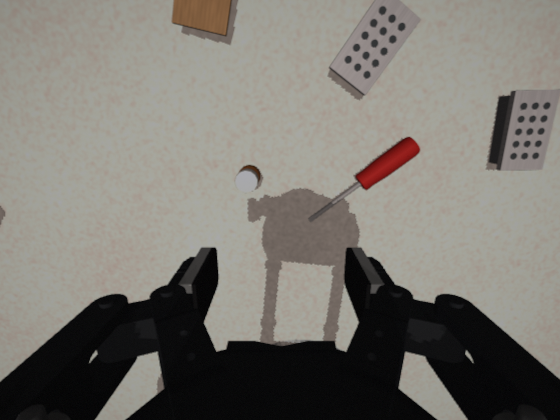

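The card is cut off at the top (203,12), plate_done is at (375,45) and plate_filed at (528,130). I'll move forward.

```bash
python3 -m pendant '[{"dx":0.04,"dy":-0.005,"dz":0,"rx":0,"ry":0,"rz":0,"hand":0.066},{"dx":0.04,"dy":-0.005,"dz":0,"rx":0,"ry":0,"rz":0,"hand":0.066},{"dx":0.04,"dy":-0.005,"dz":0,"rx":0,"ry":0,"rz":0,"hand":0.066},{"dx":0.03,"dy":-0.005,"dz":0,"rx":0,"ry":0,"rz":0,"hand":0.066},{"dx":0,"dy":0,"dz":0,"rx":0,"ry":0,"rz":0,"hand":0.066},{"dx":0,"dy":0,"dz":0,"rx":0,"ry":0,"rz":0,"hand":0.066}]'
cat >> h.py <<'E'
def card(C,im,z,fn=None):
    h=cv2.cvtColor(im['frame'],cv2.COLOR_RGB2HSV); m=cv2.inRange(h,(8,90,90),(25,255,255))
    m=cv2.morphologyEx(m,cv2.MORPH_OPEN,np.ones((5,5)))
    c=max(cv2.findContours(m,cv2.RETR_EXTERNAL,cv2.CHAIN_APPROX_NONE)[0],key=cv2.contourArea)
    P=cast(C,im,c[:,0],z)[:,:2].astype(np.float32); r=cv2.minAreaRect(P); b=cv2.boxPoints(r)
    l=max([b[1]-b[0],b[2]-b[1]],key=np.linalg.norm)
    return np.round(r[0],4),np.round(r[1],4),np.degrees(np.arctan2(l[1],l[0]))%180,c[:,0].min(0),c[:,0].max(0)
E
python3 - <<'E'
from h import *
s,im=grab('wrist','w4.png'); C=wpose(s,im)
print(s['position'],s['qd'].round(3))
print(card(C,im,.025)); print('done',spots(C,im,[.515,.09],.032)); print('filed',spots(C,im,[.490,-.109],.028))
E
```

```text
clock: 2.9
position: [0.4845, 0.2082, 0.2302]
ee_rot: [0.001, 0.988, 0.156, -0.001]
contact_force: [-0.6, -0.2, -0.4]
width: 0.0658
gripper_force: 0.0
[0.48454675 0.20823829 0.23020017] [ 0.008 -0.044  0.052 -0.001  0.023  0.001]
(array([0.5211, 0.2849]), array([0.097 , 0.0575]), np.float32(6.199011), array([199,  82], dtype=int32), array([258, 174], dtype=int32))
done (15, array([0.5163, 0.0981]), array([0.5163, 0.0981], dtype=float32), np.float32(163.5), array([0.0264, 0.0563]))
filed (15, array([ 0.4904, -0.1102]), array([ 0.4904, -0.1102], dtype=float32), np.float32(19.6), array([0.0565, 0.0263]))
```

View pics/w4.png

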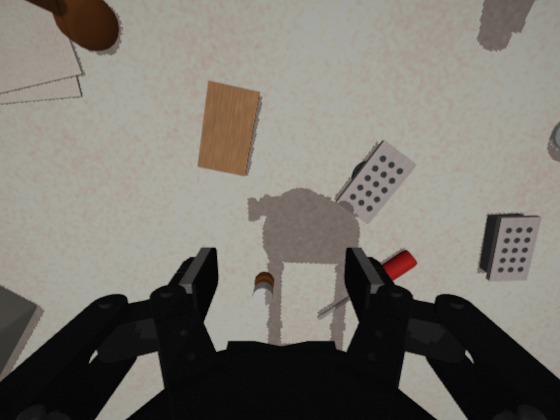

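The card's centre is (0.521,0.285) with its long axis at 6.2°; in the image it spans (199..258, 82..174). plate_done is near (378,182) and plate_filed near (512,247). I'll go to the card.

```bash
cat >> h.py <<'E'
def plan(pos,az):
    """down-pointing tool: rz needed [deg], then the shift in the turned tool frame [m]"""
    s=manip.get_state(); X=rq(s['ee_rot']).as_matrix()
    a0=np.degrees(np.arctan2(X[1,0],X[0,0])); rz=(a0-az+180)%360-180
    a=np.radians(az); d=np.array(pos)-s['position']
    print('pos',s['position'].round(4),'tilt',X[:,2].round(4),'az',a0.round(2),'rz',rz.round(2),'d',np.round([d[0]*np.cos(a)+d[1]*np.sin(a),d[0]*np.sin(a)-d[1]*np.cos(a),-d[2]],4))
E
python3 - <<'E'
from h import *
plan([.5211,.2849,.006],6.2)
E
```

```text
pos [0.483  0.2081 0.2304] tilt [-0.0023 -0.0017 -1.    ] az 18.0 rz 11.8 d [ 0.0461 -0.0723  0.2244]
```

```bash
python3 -m pendant '[{"dx":0,"dy":0,"dz":0,"rx":0,"ry":0,"rz":5.9,"hand":0.068},{"dx":0,"dy":0,"dz":0,"rx":0,"ry":0,"rz":5.9,"hand":0.068},{"dx":0.0154,"dy":-0.0241,"dz":0.02,"rx":0,"ry":0,"rz":0,"hand":0.068},{"dx":0.0154,"dy":-0.0241,"dz":0.02,"rx":0,"ry":0,"rz":0,"hand":0.068},{"dx":0.0154,"dy":-0.0241,"dz":0.02,"rx":0,"ry":0,"rz":0,"hand":0.068},{"dx":0,"dy":0,"dz":0.04,"rx":0,"ry":0,"rz":0,"hand":0.068},{"dx":0,"dy":0,"dz":0.02,"rx":0,"ry":0,"rz":0,"hand":0.068},{"dx":0,"dy":0,"dz":0,"rx":0,"ry":0,"rz":0,"hand":0.068},{"dx":0,"dy":0,"dz":0,"rx":0,"ry":0,"rz":0,"hand":0.068},{"dx":0,"dy":0,"dz":0,"rx":0,"ry":0,"rz":0,"hand":0.068}]'
python3 - <<'E'
from h import *
plan([.5211,.2849,.006],6.2)
s,im=grab('wrist','w5.png'); C=wpose(s,im); print(card(C,im,.025))
plan([.5211,.2849,.006],6.2)
E
```

```text
clock: 3.78
position: [0.5211, 0.2868, 0.1131]
ee_rot: [-0.0, 0.998, 0.055, 0.001]
contact_force: [0.5, 0.1, -0.2]
width: 0.0679
gripper_force: 0.0
pos [0.5211 0.2868 0.1131] tilt [ 2.6e-03  7.0e-04 -1.0e+00] az 6.32 rz 0.12 d [-0.0002  0.0019  0.1071]
(array([0.5433, 0.2875]), array([0.0539, 0.0574]), np.float32(96.325874), array([247, 149], dtype=int32), array([318, 214], dtype=int32))
pos [0.5215 0.2872 0.1137] tilt [ 0.0038  0.0013 -1.    ] az 6.33 rz 0.13 d [-0.0006  0.0023  0.1077]
```

```bash
python3 -m pendant '[{"dx":-0.0004,"dy":0.0021,"dz":0.034,"rx":0,"ry":0,"rz":0,"hand":0.068},{"dx":0,"dy":0,"dz":0.034,"rx":0,"ry":0,"rz":0,"hand":0.068},{"dx":0,"dy":0,"dz":0.03,"rx":0,"ry":0,"rz":0,"hand":0.068},{"dx":0,"dy":0,"dz":0.009,"rx":0,"ry":0,"rz":0,"hand":0.068},{"dx":0,"dy":0,"dz":0,"rx":0,"ry":0,"rz":0,"hand":0.068},{"dx":0,"dy":0,"dz":0,"rx":0,"ry":0,"rz":0,"hand":0.068},{"dx":0,"dy":0,"dz":0,"rx":0,"ry":0,"rz":0,"hand":0.068}]'
python3 - <<'E'
from h import *
plan([.5211,.2849,.006],6.2)
E
```

```text
clock: 4.42
position: [0.522, 0.2863, 0.0068]
ee_rot: [-0.001, 0.998, 0.056, 0.002]
contact_force: [-0.8, 0.7, 0.2]
width: 0.0678
gripper_force: 0.0
pos [0.522  0.2863 0.0068] tilt [ 0.0046  0.0017 -1.    ] az 6.4 rz 0.2 d [-0.0011  0.0013  0.0008]
```

```bash
python3 -m pendant '[{"dx":-0.001,"dy":0.0013,"dz":0,"rx":0,"ry":0,"rz":0,"hand":0.068},{"dx":0,"dy":0,"dz":0,"rx":0,"ry":0,"rz":0,"hand":0.05},{"dx":0,"dy":0,"dz":0,"rx":0,"ry":0,"rz":0,"hand":0.05},{"dx":0,"dy":0,"dz":0,"rx":0,"ry":0,"rz":0,"hand":0.05},{"dx":0,"dy":0,"dz":0,"rx":0,"ry":0,"rz":0,"hand":0.05},{"dx":0,"dy":0,"dz":0,"rx":0,"ry":0,"rz":0,"hand":0.05}]' 40
python3 - <<'E'
from h import *
plan([.5211,.2849,.006],6.2)
E
```

```text
clock: 4.92
position: [0.5202, 0.2845, 0.0064]
ee_rot: [-0.0, 0.998, 0.056, 0.002]
contact_force: [-0.4, -1.0, 5.9]
width: 0.0567
gripper_force: 41.4
pos [0.5202 0.2845 0.0064] tilt [ 3.e-03  9.e-04 -1.e+00] az 6.41 rz 0.21 d [ 0.0009 -0.0003  0.0004]
```

```bash
python3 -m pendant '[{"dx":0,"dy":0,"dz":-0.01,"rx":0,"ry":0,"rz":0,"hand":0.05},{"dx":0,"dy":0,"dz":-0.03,"rx":0,"ry":0,"rz":0,"hand":0.05},{"dx":0,"dy":0,"dz":-0.04,"rx":0,"ry":0,"rz":0,"hand":0.05},{"dx":0,"dy":0,"dz":-0.03,"rx":0,"ry":0,"rz":0,"hand":0.05},{"dx":0,"dy":0,"dz":0,"rx":0,"ry":0,"rz":-6.6,"hand":0.05},{"dx":0,"dy":0,"dz":0,"rx":0,"ry":0,"rz":-6.6,"hand":0.05},{"dx":0,"dy":0,"dz":0,"rx":0,"ry":0,"rz":0,"hand":0.05}]'
python3 - <<'E'
from h import *
plan([.4896,-.1102,.10],19.6)
s,im=grab('wrist','w6.png'); C=wpose(s,im); print(card(C,im,s['position'][2]+.0187))
E
```

```text
clock: 5.5
position: [0.5195, 0.2844, 0.1163]
ee_rot: [-0.0, 0.985, 0.171, 0.001]
contact_force: [0.6, 0.7, -1.3]
width: 0.057
gripper_force: 42.8
pos [0.5195 0.2844 0.1163] tilt [ 0.0027  0.001  -1.    ] az 19.72 rz 0.12 d [-0.1606  0.3617  0.0163]
(array([0.5241, 0.2854]), array([0.0914, 0.0582]), np.float32(19.724108), array([215, 170], dtype=int32), array([347, 344], dtype=int32))
```

```bash
python3 -m pendant '[{"dx":-0.016,"dy":0.036,"dz":0,"rx":0,"ry":0,"rz":0,"hand":0.05},{"dx":-0.016,"dy":0.036,"dz":0,"rx":0,"ry":0,"rz":0,"hand":0.05},{"dx":-0.016,"dy":0.036,"dz":0,"rx":0,"ry":0,"rz":0,"hand":0.05},{"dx":-0.016,"dy":0.036,"dz":0,"rx":0,"ry":0,"rz":0,"hand":0.05},{"dx":-0.016,"dy":0.036,"dz":0,"rx":0,"ry":0,"rz":0,"hand":0.05},{"dx":-0.016,"dy":0.036,"dz":0,"rx":0,"ry":0,"rz":0,"hand":0.05},{"dx":-0.016,"dy":0.036,"dz":0,"rx":0,"ry":0,"rz":0,"hand":0.05},{"dx":-0.016,"dy":0.036,"dz":0,"rx":0,"ry":0,"rz":0,"hand":0.05},{"dx":-0.016,"dy":0.036,"dz":0,"rx":0,"ry":0,"rz":0,"hand":0.05},{"dx":-0.016,"dy":0.036,"dz":0,"rx":0,"ry":0,"rz":0,"hand":0.05},{"dx":0,"dy":0,"dz":0.016,"rx":0,"ry":0,"rz":0,"hand":0.05},{"dx":0,"dy":0,"dz":0,"rx":0,"ry":0,"rz":0,"hand":0.05}]'
python3 -m pendant '[{"dx":0,"dy":0,"dz":0.03,"rx":0,"ry":0,"rz":0,"hand":0.05},{"dx":0,"dy":0,"dz":0.02,"rx":0,"ry":0,"rz":0,"hand":0.05},{"dx":0,"dy":0,"dz":0,"rx":0,"ry":0,"rz":0,"hand":0.05},{"dx":0,"dy":0,"dz":0,"rx":0,"ry":0,"rz":0,"hand":0.05},{"dx":0,"dy":0,"dz":0,"rx":0,"ry":0,"rz":0,"hand":0.05}]'
python3 - <<'E'
from h import *
plan([.4896,-.1102,.015],19.6)
E
```

```text
clock: 6.55
position: [0.4874, -0.1103, 0.0965]
ee_rot: [-0.001, 0.986, 0.167, -0.002]
contact_force: [-0.2, 0.4, -0.3]
width: 0.0565
gripper_force: 42.9
clock: 6.97
position: [0.4899, -0.108, 0.0492]
ee_rot: [0.0, 0.985, 0.171, 0.0]
contact_force: [-0.3, 0.7, -0.6]
width: 0.057
gripper_force: 42.8
pos [ 0.4899 -0.108   0.0492] tilt [ 1.e-03 -2.e-04 -1.e+00] az 19.63 rz 0.03 d [-0.001   0.0019  0.0342]
```

```bash
python3 -m pendant '[{"dx":-0.0005,"dy":0.0018,"dz":0.025,"rx":0,"ry":0,"rz":0,"hand":0.05},{"dx":0,"dy":0,"dz":0.005,"rx":0,"ry":0,"rz":0,"hand":0.05},{"dx":0,"dy":0,"dz":0,"rx":0,"ry":0,"rz":0,"hand":0.05},{"dx":0,"dy":0,"dz":0,"rx":0,"ry":0,"rz":0,"hand":0.05},{"dx":0,"dy":0,"dz":0,"rx":0,"ry":0,"rz":0,"hand":0.05},{"dx":0,"dy":0,"dz":0,"rx":0,"ry":0,"rz":0,"hand":0.05}]'
python3 - <<'E'
from h import *
plan([.4896,-.1102,.015],19.6)
for _ in range(3): manip.get_image('top'); plan([.4896,-.1102,.015],19.6)
E
```

```text
clock: 7.47
position: [0.4901, -0.1107, 0.0193]
ee_rot: [0.001, 0.985, 0.17, 0.001]
contact_force: [0.8, 0.4, 0.2]
width: 0.0567
gripper_force: 42.9
pos [ 0.4901 -0.1107  0.0193] tilt [ 1.9e-03 -8.0e-04 -1.0e+00] az 19.61 rz 0.01 d [-0.0003 -0.0006  0.0043]
pos [ 0.49   -0.1107  0.0192] tilt [ 1.7e-03 -7.0e-04 -1.0e+00] az 19.61 rz 0.01 d [-0.0002 -0.0006  0.0042]
pos [ 0.4899 -0.1106  0.0191] tilt [ 1.4e-03 -6.0e-04 -1.0e+00] az 19.61 rz 0.01 d [-0.0001 -0.0005  0.0041]
pos [ 0.4897 -0.1106  0.0189] tilt [ 1.1e-03 -5.0e-04 -1.0e+00] az 19.61 rz 0.01 d [ 0.     -0.0004  0.0039]
```

Well aligned. I'll lower the last 4 mm gently and release by opening slowly.

```bash
python3 -m pendant '[{"dx":0,"dy":-0.0003,"dz":0.002,"rx":0,"ry":0,"rz":0,"hand":0.05},{"dx":0,"dy":0,"dz":0.0015,"rx":0,"ry":0,"rz":0,"hand":0.05},{"dx":0,"dy":0,"dz":0.0005,"rx":0,"ry":0,"rz":0,"hand":0.05},{"dx":0,"dy":0,"dz":0,"rx":0,"ry":0,"rz":0,"hand":0.05},{"dx":0,"dy":0,"dz":0,"rx":0,"ry":0,"rz":0,"hand":0.05}]'
python3 - <<'E'
from h import *
plan([.4896,-.1102,.015],19.6); print(manip.get_state()['contact_force'])
E
```

```text
clock: 8.03
position: [0.4893, -0.1102, 0.0146]
ee_rot: [0.0, 0.985, 0.17, 0.0]
contact_force: [-0.5, 0.3, 4.1]
width: 0.0566
gripper_force: 43.3
pos [ 0.4893 -0.1102  0.0146] tilt [ 2.e-04 -1.e-04 -1.e+00] az 19.6 rz 0.0 d [ 0.0003  0.0001 -0.0004]
[-0.53051957  0.26130834  4.08670401]
```

```bash
python3 -m pendant '[{"dx":0,"dy":0,"dz":0,"rx":0,"ry":0,"rz":0,"hand":0.059},{"dx":0,"dy":0,"dz":0,"rx":0,"ry":0,"rz":0,"hand":0.063},{"dx":0,"dy":0,"dz":0,"rx":0,"ry":0,"rz":0,"hand":0.068},{"dx":0,"dy":0,"dz":0,"rx":0,"ry":0,"rz":0,"hand":0.07},{"dx":0,"dy":0,"dz":-0.01,"rx":0,"ry":0,"rz":0,"hand":0.07},{"dx":0,"dy":0,"dz":-0.03,"rx":0,"ry":0,"rz":0,"hand":0.07},{"dx":0,"dy":0,"dz":-0.04,"rx":0,"ry":0,"rz":0,"hand":0.07},{"dx":0,"dy":0,"dz":-0.04,"rx":0,"ry":0,"rz":0,"hand":0.07},{"dx":-0.035,"dy":0,"dz":-0.02,"rx":0,"ry":0,"rz":0,"hand":0.07},{"dx":-0.035,"dy":0,"dz":0,"rx":0,"ry":0,"rz":0,"hand":0.07},{"dx":0,"dy":0,"dz":0,"rx":0,"ry":0,"rz":0,"hand":0.07},{"dx":0,"dy":0,"dz":0,"rx":0,"ry":0,"rz":0,"hand":0.07}]'
python3 - <<'E'
from h import *
s,im=grab('wrist','w7.png'); C=wpose(s,im); print(s['position'],s['qd'].round(3)); print(card(C,im,.033))
print('done',spots(C,im,[.516,.098],.032))
plan([.5163,.0981,.1],-16.5)
E
```

```text
clock: 9.03
position: [0.422, -0.1338, 0.1546]
ee_rot: [0.0, 0.986, 0.169, 0.0]
contact_force: [0.7, 0.8, -0.4]
width: 0.0702
gripper_force: 0.0
[ 0.42195572 -0.13376914  0.15461128] [ 0.023  0.038 -0.034  0.013 -0.026  0.006]
(array([ 0.4911, -0.1103]), array([0.097 , 0.0573]), np.float32(19.660837), array([247,  56], dtype=int32), array([315, 172], dtype=int32))
done (6, array([0.4956, 0.0987]), array([0.498 , 0.1006], dtype=float32), np.float32(120.6), array([0.0191, 0.0384]))
pos [ 0.4231 -0.1338  0.1544] tilt [ 9.e-04 -2.e-04 -1.e+00] az 19.54 rz 36.04 d [ 0.0235 -0.2488  0.0544]
```

The card lies on the filed plate within about 1 mm, at yaw 19.7°. Next is plate_done.

```bash
python3 -m pendant '[{"dx":0,"dy":0,"dz":0,"rx":0,"ry":0,"rz":6,"hand":0.062},{"dx":0,"dy":0,"dz":0,"rx":0,"ry":0,"rz":6,"hand":0.062},{"dx":0,"dy":0,"dz":0,"rx":0,"ry":0,"rz":6,"hand":0.062},{"dx":0,"dy":0,"dz":0,"rx":0,"ry":0,"rz":6,"hand":0.062},{"dx":0,"dy":0,"dz":0,"rx":0,"ry":0,"rz":6,"hand":0.062},{"dx":0,"dy":0,"dz":0,"rx":0,"ry":0,"rz":6,"hand":0.062},{"dx":-0.01,"dy":-0.035,"dz":0,"rx":0,"ry":0,"rz":0,"hand":0.062},{"dx":-0.01,"dy":-0.035,"dz":0,"rx":0,"ry":0,"rz":0,"hand":0.062},{"dx":-0.01,"dy":-0.035,"dz":0,"rx":0,"ry":0,"rz":0,"hand":0.062},{"dx":0,"dy":-0.036,"dz":0,"rx":0,"ry":0,"rz":0,"hand":0.062},{"dx":0,"dy":-0.036,"dz":0,"rx":0,"ry":0,"rz":0,"hand":0.062},{"dx":0,"dy":-0.036,"dz":0,"rx":0,"ry":0,"rz":0,"hand":0.062}]'
python3 -m pendant '[{"dx":0,"dy":-0.036,"dz":0,"rx":0,"ry":0,"rz":0,"hand":0.062},{"dx":0,"dy":0,"dz":0,"rx":0,"ry":0,"rz":0,"hand":0.062},{"dx":0,"dy":0,"dz":0,"rx":0,"ry":0,"rz":0,"hand":0.062},{"dx":0,"dy":0,"dz":0,"rx":0,"ry":0,"rz":0,"hand":0.062}]'
python3 - <<'E'
from h import *
s,im=grab('wrist','w8.png'); C=wpose(s,im); print(s['position'],s['qd'].round(3))
print('done',spots(C,im,[.516,.098],.032))
plan([.5163,.0981,.1],-16.5)
E
```

```text
clock: 10.08
position: [0.4556, 0.0816, 0.1537]
ee_rot: [-0.0, 0.99, -0.142, -0.0]
contact_force: [0.4, -0.5, -0.7]
width: 0.0627
gripper_force: 0.0
clock: 10.42
position: [0.4648, 0.114, 0.1534]
ee_rot: [0.0, 0.99, -0.142, -0.001]
contact_force: [-0.1, -0.2, 0.1]
width: 0.0621
gripper_force: 0.0
[0.46479894 0.1140185  0.15342193] [-0.032 -0.016  0.013 -0.001  0.002  0.   ]
done (15, array([0.5168, 0.0984]), array([0.5168, 0.0984], dtype=float32), np.float32(163.4), array([0.0263, 0.0563]))
pos [0.4646 0.1134 0.1536] tilt [-1.5e-03 -6.0e-04 -1.0e+00] az -16.38 rz 0.12 d [ 0.0539 -0.      0.0536]
```

```bash
python3 -m pendant '[{"dx":0.027,"dy":0,"dz":0.025,"rx":0,"ry":0,"rz":0.2,"hand":0.062},{"dx":0.027,"dy":0,"dz":0.025,"rx":0,"ry":0,"rz":0,"hand":0.062},{"dx":0,"dy":0,"dz":0.03,"rx":0,"ry":0,"rz":0,"hand":0.062},{"dx":0,"dy":0,"dz":0.02,"rx":0,"ry":0,"rz":0,"hand":0.062},{"dx":0,"dy":0,"dz":0.015,"rx":0,"ry":0,"rz":0,"hand":0.062},{"dx":0,"dy":0,"dz":0,"rx":0,"ry":0,"rz":0,"hand":0.062},{"dx":0,"dy":0,"dz":0,"rx":0,"ry":0,"rz":0,"hand":0.062},{"dx":0,"dy":0,"dz":0,"rx":0,"ry":0,"rz":0,"hand":0.062},{"dx":0,"dy":0,"dz":0,"rx":0,"ry":0,"rz":0,"hand":0.062}]'
python3 - <<'E'
from h import *
plan([.5168,.0984,.0225],-16.6); manip.get_image('top'); plan([.5168,.0984,.0225],-16.6)
E
```

```text
clock: 11.22
position: [0.5177, 0.0979, 0.0407]
ee_rot: [-0.0, 0.989, -0.145, 0.001]
contact_force: [0.0, 0.7, 0.3]
width: 0.0623
gripper_force: 0.0
pos [0.5177 0.0979 0.0407] tilt [ 0.0029  0.     -1.    ] az -16.63 rz -0.03 d [-0.001  -0.0002  0.0182]
pos [0.5176 0.0981 0.0407] tilt [ 2.9e-03  1.0e-04 -1.0e+00] az -16.62 rz -0.02 d [-0.0009 -0.0001  0.0182]
```

```bash
python3 -m pendant '[{"dx":-0.0008,"dy":0,"dz":0.01,"rx":0,"ry":0,"rz":0,"hand":0.062},{"dx":0,"dy":0,"dz":0.008,"rx":0,"ry":0,"rz":0,"hand":0.062},{"dx":0,"dy":0,"dz":0,"rx":0,"ry":0,"rz":0,"hand":0.062},{"dx":0,"dy":0,"dz":0,"rx":0,"ry":0,"rz":0,"hand":0.062},{"dx":0,"dy":0,"dz":0,"rx":0,"ry":0,"rz":0,"hand":0.062}]'
python3 - <<'E'
from h import *
plan([.5168,.0984,.0225],-16.6)
E
```

```text
clock: 11.68
position: [0.5157, 0.0986, 0.021]
ee_rot: [0.0, 0.99, -0.144, -0.0]
contact_force: [-0.6, -0.5, -0.5]
width: 0.0618
gripper_force: 0.0
pos [0.5157 0.0986 0.021 ] tilt [-5.e-04 -1.e-04 -1.e+00] az -16.58 rz 0.02 d [ 0.0011 -0.0001 -0.0015]
```

```bash
python3 -m pendant '[{"dx":0.0005,"dy":0,"dz":-0.0008,"rx":0,"ry":0,"rz":0,"hand":0.062},{"dx":0,"dy":0,"dz":0,"rx":0,"ry":0,"rz":0,"hand":0.04},{"dx":0,"dy":0,"dz":0,"rx":0,"ry":0,"rz":0,"hand":0.04},{"dx":0,"dy":0,"dz":0,"rx":0,"ry":0,"rz":0,"hand":0.04},{"dx":0,"dy":0,"dz":0,"rx":0,"ry":0,"rz":0,"hand":0.04},{"dx":0,"dy":0,"dz":0,"rx":0,"ry":0,"rz":0,"hand":0.04},{"dx":0,"dy":0,"dz":0,"rx":0,"ry":0,"rz":0,"hand":0.04}]' 60
python3 - <<'E'
from h import *
plan([.5168,.0984,.0225],-16.6)
E
```

```text
clock: 12.27
position: [0.5169, 0.0985, 0.0229]
ee_rot: [-0.0, 0.99, -0.144, 0.001]
contact_force: [-0.4, 0.7, 5.9]
width: 0.0481
gripper_force: 61.9
pos [0.5169 0.0985 0.0229] tilt [ 0.0016  0.     -1.    ] az -16.59 rz 0.01 d [-0.0001  0.0001  0.0004]
```

```bash
python3 -m pendant '[{"dx":0,"dy":0,"dz":-0.01,"rx":0,"ry":0,"rz":0,"hand":0.04},{"dx":0,"dy":0,"dz":-0.03,"rx":0,"ry":0,"rz":0,"hand":0.04},{"dx":0,"dy":0,"dz":-0.04,"rx":0,"ry":0,"rz":0,"hand":0.04},{"dx":0,"dy":0,"dz":0,"rx":0,"ry":0,"rz":-6,"hand":0.04},{"dx":0,"dy":0,"dz":0,"rx":0,"ry":0,"rz":-6,"hand":0.04},{"dx":0,"dy":0,"dz":0,"rx":0,"ry":0,"rz":-6,"hand":0.04},{"dx":0,"dy":0,"dz":0,"rx":0,"ry":0,"rz":-6,"hand":0.04},{"dx":0,"dy":0,"dz":0,"rx":0,"ry":0,"rz":-6,"hand":0.04},{"dx":0,"dy":0,"dz":0,"rx":0,"ry":0,"rz":-6.2,"hand":0.04},{"dx":0,"dy":0,"dz":0,"rx":0,"ry":0,"rz":0,"hand":0.04},{"dx":0,"dy":0,"dz":0,"rx":0,"ry":0,"rz":0,"hand":0.04}]'
python3 - <<'E'
from h import *
plan([.4911,-.1103,.032],19.65)
s,im=grab('wrist','w9.png'); C=wpose(s,im); print(spots(C,im,s['position'][:2]+[.02,.01],s['position'][2]+.009))
E
```

```text
clock: 13.18
position: [0.5161, 0.0984, 0.1022]
ee_rot: [0.0, 0.986, 0.169, -0.0]
contact_force: [1.0, 0.2, -2.1]
width: 0.0479
gripper_force: 62.5
pos [0.5161 0.0984 0.1022] tilt [-2.e-04 -1.e-04 -1.e+00] az 19.45 rz -0.2 d [-0.0937  0.1881  0.0702]
(15, array([0.5155, 0.0975]), array([0.5155, 0.0975], dtype=float32), np.float32(19.5), array([0.0564, 0.0263]))
```

```bash
python3 -m pendant '[{"dx":-0.0185,"dy":0.0375,"dz":0,"rx":0,"ry":0,"rz":-0.15,"hand":0.04},{"dx":-0.0185,"dy":0.0375,"dz":0,"rx":0,"ry":0,"rz":0,"hand":0.04},{"dx":-0.0185,"dy":0.0375,"dz":0,"rx":0,"ry":0,"rz":0,"hand":0.04},{"dx":-0.0185,"dy":0.0375,"dz":0,"rx":0,"ry":0,"rz":0,"hand":0.04},{"dx":-0.0185,"dy":0.0375,"dz":0,"rx":0,"ry":0,"rz":0,"hand":0.04},{"dx":0,"dy":0,"dz":0.03,"rx":0,"ry":0,"rz":0,"hand":0.04},{"dx":0,"dy":0,"dz":0.025,"rx":0,"ry":0,"rz":0,"hand":0.04},{"dx":0,"dy":0,"dz":0,"rx":0,"ry":0,"rz":0,"hand":0.04},{"dx":0,"dy":0,"dz":0,"rx":0,"ry":0,"rz":0,"hand":0.04},{"dx":0,"dy":0,"dz":0,"rx":0,"ry":0,"rz":0,"hand":0.04},{"dx":0,"dy":0,"dz":0,"rx":0,"ry":0,"rz":0,"hand":0.04}]'
python3 - <<'E'
from h import *
plan([.4911,-.1103,.032],19.65)
s,im=grab('wrist','w10.png'); C=wpose(s,im); print(spots(C,im,s['position'][:2]+[.02,.01],s['position'][2]+.009), card(C,im,.033))
plan([.4911,-.1103,.032],19.65)
E
```

```text
clock: 14.15
position: [0.494, -0.1085, 0.0485]
ee_rot: [0.001, 0.985, 0.172, 0.001]
contact_force: [0.7, 0.4, -1.1]
width: 0.0477
gripper_force: 62.7
pos [ 0.494  -0.1085  0.0485] tilt [ 0.0029 -0.0011 -1.    ] az 19.8 rz 0.15 d [-0.0033  0.0007  0.0165]
(15, array([ 0.4934, -0.1093]), array([ 0.4934, -0.1093], dtype=float32), np.float32(19.8), array([0.0564, 0.0263])) (array([ 0.5349, -0.0948]), array([0.0039, 0.0572]), np.float32(109.77544), array([230, 169], dtype=int32), array([333, 176], dtype=int32))
pos [ 0.4939 -0.1084  0.0486] tilt [ 0.0029 -0.0012 -1.    ] az 19.8 rz 0.15 d [-0.0033  0.0008  0.0166]
```

```bash
python3 -m pendant '[{"dx":-0.0026,"dy":0.0003,"dz":0.01,"rx":0,"ry":0,"rz":0.1,"hand":0.04},{"dx":0,"dy":0,"dz":0.003,"rx":0,"ry":0,"rz":0,"hand":0.04},{"dx":0,"dy":0,"dz":0,"rx":0,"ry":0,"rz":0,"hand":0.04},{"dx":0,"dy":0,"dz":0,"rx":0,"ry":0,"rz":0,"hand":0.04},{"dx":0,"dy":0,"dz":0,"rx":0,"ry":0,"rz":0,"hand":0.04},{"dx":0,"dy":0,"dz":0,"rx":0,"ry":0,"rz":0,"hand":0.04}]'
python3 - <<'E'
from h import *
s,im=grab('wrist'); C=wpose(s,im); print(spots(C,im,s['position'][:2]+[.02,.01],s['position'][2]+.009))
plan([.4911,-.1103,.032],19.65)
E
```

```text
clock: 14.7
position: [0.4908, -0.1098, 0.0346]
ee_rot: [0.0, 0.985, 0.171, 0.0]
contact_force: [0.1, 0.2, -1.1]
width: 0.0479
gripper_force: 62.7
(15, array([ 0.4902, -0.1107]), array([ 0.4902, -0.1106], dtype=float32), np.float32(19.7), array([0.0565, 0.0263]))
pos [ 0.4907 -0.1098  0.0345] tilt [ 9.e-04 -4.e-04 -1.e+00] az 19.66 rz 0.01 d [0.0003 0.0006 0.0025]
```

```bash
python3 -m pendant '[{"dx":0.0005,"dy":0,"dz":0.0015,"rx":0,"ry":0,"rz":0,"hand":0.04},{"dx":0,"dy":0,"dz":0.001,"rx":0,"ry":0,"rz":0,"hand":0.04},{"dx":0,"dy":0,"dz":0,"rx":0,"ry":0,"rz":0,"hand":0.04},{"dx":0,"dy":0,"dz":0,"rx":0,"ry":0,"rz":0,"hand":0.04},{"dx":0,"dy":0,"dz":0,"rx":0,"ry":0,"rz":0,"hand":0.04}]'
python3 - <<'E'
from h import *
plan([.4911,-.1103,.032],19.65)
E
```

```text
clock: 15.17
position: [0.4911, -0.1097, 0.0319]
ee_rot: [0.0, 0.985, 0.171, 0.0]
contact_force: [0.2, 0.3, 3.8]
width: 0.0479
gripper_force: 63.2
pos [ 0.4911 -0.1097  0.0319] tilt [ 8.e-04 -3.e-04 -1.e+00] az 19.66 rz 0.01 d [-0.0002  0.0006 -0.0001]
```

Contact is 5 N, so the plate is down. I'll release and retreat.

```bash
python3 -m pendant '[{"dx":0,"dy":0,"dz":0,"rx":0,"ry":0,"rz":0,"hand":0.051},{"dx":0,"dy":0,"dz":0,"rx":0,"ry":0,"rz":0,"hand":0.055},{"dx":0,"dy":0,"dz":0,"rx":0,"ry":0,"rz":0,"hand":0.06},{"dx":0,"dy":0,"dz":0,"rx":0,"ry":0,"rz":0,"hand":0.065},{"dx":0,"dy":0,"dz":-0.01,"rx":0,"ry":0,"rz":0,"hand":0.065},{"dx":0,"dy":0,"dz":-0.03,"rx":0,"ry":0,"rz":0,"hand":0.065},{"dx":0,"dy":0,"dz":-0.04,"rx":0,"ry":0,"rz":0,"hand":0.065},{"dx":0,"dy":0,"dz":-0.04,"rx":0,"ry":0,"rz":0,"hand":0.065},{"dx":-0.035,"dy":0,"dz":-0.04,"rx":0,"ry":0,"rz":0,"hand":0.065},{"dx":-0.035,"dy":0,"dz":0,"rx":0,"ry":0,"rz":0,"hand":0.065},{"dx":0,"dy":0,"dz":0,"rx":0,"ry":0,"rz":0,"hand":0.065},{"dx":0,"dy":0,"dz":0,"rx":0,"ry":0,"rz":0,"hand":0.065}]'
python3 - <<'E'
from h import *
s,im=grab('wrist','w11.png'); C=wpose(s,im); print(s['position'])
print('done',spots(C,im,[.491,-.11],.041)); print(card(C,im,.033))
plan([.45,-.25,.2],19.66)
E
```

```text
clock: 16.17
position: [0.4306, -0.1307, 0.1834]
ee_rot: [0.0, 0.985, 0.17, 0.0]
contact_force: [0.1, -1.1, -0.1]
width: 0.0649
gripper_force: 0.0
[ 0.43064991 -0.13068032  0.18341882]Traceback (most recent call last):
  File "<stdin>", line 3, in <module>
  File "h.py", line 31, in spots
    r=cv2.minAreaRect(pts); box=cv2.boxPoints(r); e=[box[1]-box[0],box[2]-box[1]]
cv2.error: OpenCV(4.12.0) /io/opencv/modules/imgproc/src/convhull.cpp:143: error: (-215:Assertion failed) total >= 0 && (depth == CV_32F || depth == CV_32S) in function 'convexHull'
```

View pics/w11.png

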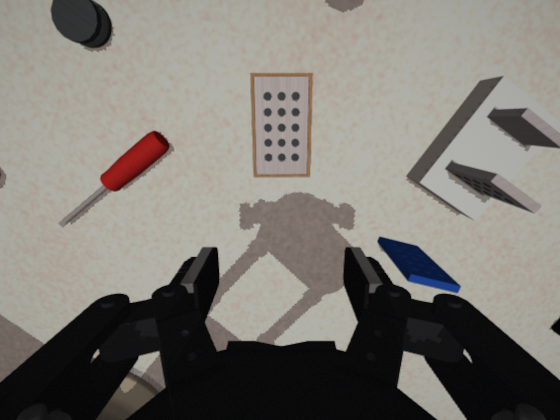

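The pile is good: the plate at (282,125) sits evenly on the card, with a uniform brown border of about 4 mm. In the rack, the tall spotted plate (495,185) is in the slot nearer the robot and the plain short one (525,125) in the far slot. The blue look-alike (418,265) is outside the rack. I'll move over the rack.

```bash
python3 -m pendant '[{"dx":0,"dy":0,"dz":-0.02,"rx":0,"ry":0,"rz":6.5,"hand":0.065},{"dx":0,"dy":0,"dz":-0.02,"rx":0,"ry":0,"rz":6.5,"hand":0.065},{"dx":0,"dy":0,"dz":0,"rx":0,"ry":0,"rz":6.5,"hand":0.065},{"dx":0,"dy":0,"dz":0,"rx":0,"ry":0,"rz":6.5,"hand":0.065},{"dx":0,"dy":0,"dz":0,"rx":0,"ry":0,"rz":6.5,"hand":0.065},{"dx":0.011,"dy":0.039,"dz":0,"rx":0,"ry":0,"rz":0,"hand":0.065},{"dx":0.011,"dy":0.039,"dz":0,"rx":0,"ry":0,"rz":0,"hand":0.065},{"dx":0.011,"dy":0.039,"dz":0,"rx":0,"ry":0,"rz":0,"hand":0.065},{"dx":0.011,"dy":0.039,"dz":0,"rx":0,"ry":0,"rz":0,"hand":0.065},{"dx":0,"dy":0,"dz":0,"rx":0,"ry":0,"rz":0,"hand":0.065},{"dx":0,"dy":0,"dz":0,"rx":0,"ry":0,"rz":0,"hand":0.065},{"dx":0,"dy":0,"dz":0,"rx":0,"ry":0,"rz":0,"hand":0.065}]'
python3 - <<'E'
from h import *
s,im=grab('wrist','w12.png'); C=wpose(s,im); print(s['position'],s['ee_rot'],s['qd'].round(3)); np.savez('w12.npz',C=C,f=im['frame'])
print(proj(C,im,[[.507,-.309,.098],[.566,-.322,.073]]))
u,v=proj(C,im,[.507,-.309,.098])[0].astype(int)
f=im['frame'][max(v-100,0):v+60,max(u-95,0):u+105,::-1]; print('origin',max(u-95,0),max(v-100,0))
cv2.imwrite('pics/w12c.png',cv2.resize(f,None,fx=4,fy=4,interpolation=cv2.INTER_CUBIC)[:600,:800])
E
```

```text
clock: 17.22
position: [0.4404, -0.2918, 0.2216]
ee_rot: [-0.001, 0.994, -0.112, -0.001]
contact_force: [-0.0, 0.2, 0.7]
width: 0.0652
gripper_force: 0.0
[ 0.44040264 -0.29184931  0.2216334 ] [-1.15901874e-03  9.93712090e-01 -1.11955583e-01 -9.41293415e-04] [ 0.021 -0.024  0.016  0.     0.002 -0.002]
[[282.75392824 122.15689785]
 [282.28173381  52.60544285]]
origin 187 22
```

View pics/w12c.png

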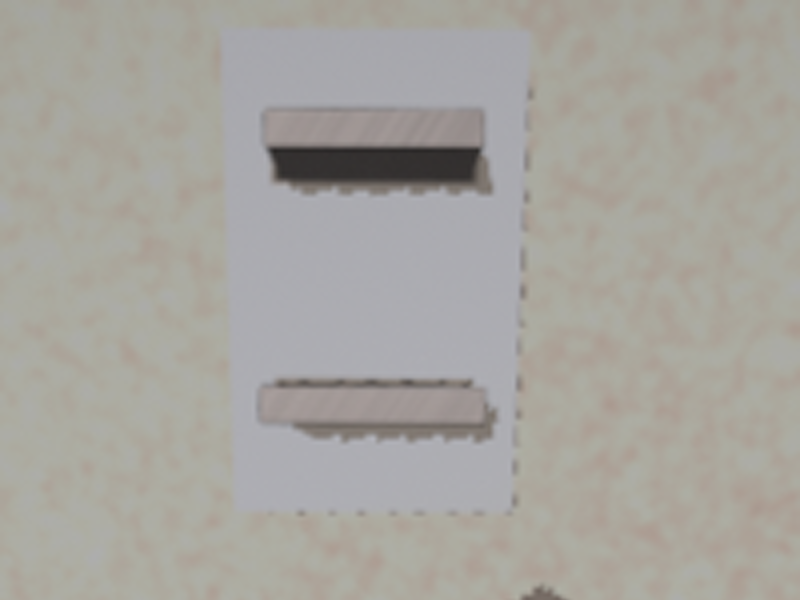

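Crop: the near plate's top edge is at full-image (251..308, 118..128), and the far plate's at (252..308, 49..59). I'll check the heights from the widths and the 60 mm slot spacing, and work out the grasp.

Run:
```python
from h import *
d=np.load('w12.npz'); C=d['C']; im=manip.get_image('wrist')
cr=lambda x,y:[187+(x+.5)/4-.5,22+(y+.5)/4-.5]
near=[cr(258,386),cr(485,386),cr(486,425),cr(259,425)]; far=[cr(262,108),cr(484,108),cr(484,148),cr(263,148)]
for zn,zf in((.098,.073),(.073,.098)):
    N=cast(C,im,near,zn);F=cast(C,im,far,zf)
    print(zn,'wid',np.linalg.norm(N[1]-N[0]).round(4),np.linalg.norm(N[3]-N[2]).round(4),np.linalg.norm(F[1]-F[0]).round(4),'cen',N.mean(0).round(4),F.mean(0).round(4),'dist',np.linalg.norm((N.mean(0)-F.mean(0))[:2]).round(4))
    e=N[0]-N[1]+N[3]-N[2]; print(' normal az',np.degrees(np.arctan2(-e[0],e[1])).round(2), 'slot line az',np.degrees(np.arctan2(*(F.mean(0)-N.mean(0))[[1,0]])).round(2))
N=cast(C,im,near,.098); rk=cast(C,im,[cr(222,30),cr(530,30),cr(513,513),cr(237,513)],.034); print(rk.round(4)); 
plan([.507,-.309,.063],-12.8)
```

```text
0.098 wid 0.05 0.0505 0.0502 cen [ 0.5069 -0.3061  0.098 ] [ 0.5656 -0.3197  0.073 ] dist 0.0603
 normal az -12.86 slot line az -13.03
0.073 wid 0.0547 0.0552 0.0459 cen [ 0.5065 -0.3059  0.073 ] [ 0.561  -0.3188  0.098 ] dist 0.0559
 normal az -12.86 slot line az -13.37
[[ 0.6033 -0.289   0.034 ]
 [ 0.5859 -0.3647  0.034 ]
 [ 0.4688 -0.3376  0.034 ]
 [ 0.486  -0.2619  0.034 ]]
pos [ 0.4403 -0.291   0.2223] tilt [-9.0e-04  1.4e-03 -1.0e+00] az -12.76 rz 0.04 d [0.069  0.0028 0.1593]
```

The near plate is confirmed as the tall one: 50.0 mm wide at z=0.098 and 60.3 mm slot spacing. I'll go to grasp it.

```bash
python3 -m pendant '[{"dx":0.034,"dy":0,"dz":0,"rx":0,"ry":0,"rz":0.1,"hand":0.065},{"dx":0.034,"dy":0,"dz":0.01,"rx":0,"ry":0,"rz":0,"hand":0.065},{"dx":0,"dy":0,"dz":0.03,"rx":0,"ry":0,"rz":0,"hand":0.065},{"dx":0,"dy":0,"dz":0.03,"rx":0,"ry":0,"rz":0,"hand":0.065},{"dx":0,"dy":0,"dz":0.03,"rx":0,"ry":0,"rz":0,"hand":0.065},{"dx":0,"dy":0,"dz":0,"rx":0,"ry":0,"rz":0,"hand":0.065},{"dx":0,"dy":0,"dz":0,"rx":0,"ry":0,"rz":0,"hand":0.065},{"dx":0,"dy":0,"dz":0,"rx":0,"ry":0,"rz":0,"hand":0.065},{"dx":0,"dy":0,"dz":0,"rx":0,"ry":0,"rz":0,"hand":0.065}]'
python3 - <<'E'
from h import *
for _ in range(2): manip.get_image('top'); plan([.5069,-.3061,.063],-12.9)
E
```

```text
clock: 18.07
position: [0.5079, -0.3082, 0.1255]
ee_rot: [0.001, 0.994, -0.112, 0.002]
contact_force: [0.0, 0.5, 0.6]
width: 0.065
gripper_force: 0.0
pos [ 0.5077 -0.3083  0.1255] tilt [ 0.0037 -0.0029 -1.    ] az -12.92 rz -0.02 d [-0.0013 -0.0019  0.0625]
pos [ 0.5075 -0.3083  0.1252] tilt [ 0.0034 -0.0026 -1.    ] az -12.93 rz -0.03 d [-0.0011 -0.002   0.0622]
```

```bash
python3 -m pendant '[{"dx":-0.001,"dy":-0.0015,"dz":0.02,"rx":0,"ry":0,"rz":0,"hand":0.065},{"dx":0,"dy":0,"dz":0.03,"rx":0,"ry":0,"rz":0,"hand":0.065},{"dx":0,"dy":0,"dz":0.012,"rx":0,"ry":0,"rz":0,"hand":0.065},{"dx":0,"dy":0,"dz":0,"rx":0,"ry":0,"rz":0,"hand":0.065},{"dx":0,"dy":0,"dz":0,"rx":0,"ry":0,"rz":0,"hand":0.065},{"dx":0,"dy":0,"dz":0,"rx":0,"ry":0,"rz":0,"hand":0.065},{"dx":0,"dy":0,"dz":0,"rx":0,"ry":0,"rz":0,"hand":0.065}]'
python3 - <<'E'
from h import *
for _ in range(2): manip.get_image('top'); plan([.5069,-.3061,.063],-12.9)
E
```

```text
clock: 18.75
position: [0.5069, -0.3069, 0.0628]
ee_rot: [0.001, 0.994, -0.113, 0.002]
contact_force: [0.5, -0.4, 0.1]
width: 0.065
gripper_force: 0.0
pos [ 0.5068 -0.3068  0.0627] tilt [ 0.0027 -0.0022 -1.    ] az -12.94 rz -0.04 d [-0.0001 -0.0007 -0.0003]
pos [ 0.5066 -0.3066  0.0624] tilt [ 0.0022 -0.0018 -1.    ] az -12.94 rz -0.04 d [ 0.0002 -0.0005 -0.0006]
```

```bash
python3 -m pendant '[{"dx":0,"dy":-0.0003,"dz":0,"rx":0,"ry":0,"rz":0,"hand":0.065},{"dx":0,"dy":0,"dz":0,"rx":0,"ry":0,"rz":0,"hand":0.04},{"dx":0,"dy":0,"dz":0,"rx":0,"ry":0,"rz":0,"hand":0.04},{"dx":0,"dy":0,"dz":0,"rx":0,"ry":0,"rz":0,"hand":0.04},{"dx":0,"dy":0,"dz":0,"rx":0,"ry":0,"rz":0,"hand":0.04},{"dx":0,"dy":0,"dz":0,"rx":0,"ry":0,"rz":0,"hand":0.04}]' 70
python3 - <<'E'
from h import *
plan([.5069,-.3061,.063],-12.9)
E
```

```text
clock: 19.35
position: [0.5064, -0.306, 0.0618]
ee_rot: [0.0, 0.994, -0.113, 0.001]
contact_force: [0.3, 0.8, 5.9]
width: 0.0487
gripper_force: 72.4
pos [ 0.5064 -0.306   0.0618] tilt [ 0.0014 -0.001  -1.    ] az -12.94 rz -0.04 d [ 0.0005  0.     -0.0012]
```

Grip is good. Plate centre in the tool frame is about z +8.8 mm. I'll lift straight out and carry it toward the inspection camera's side.

```bash
python3 -m pendant '[{"dx":0,"dy":0,"dz":-0.01,"rx":0,"ry":0,"rz":0,"hand":0.04},{"dx":0,"dy":0,"dz":-0.02,"rx":0,"ry":0,"rz":0,"hand":0.04},{"dx":0,"dy":0,"dz":-0.03,"rx":0,"ry":0,"rz":0,"hand":0.04},{"dx":0,"dy":0,"dz":-0.04,"rx":0,"ry":0,"rz":0,"hand":0.04},{"dx":0,"dy":0,"dz":-0.04,"rx":0,"ry":0,"rz":0,"hand":0.04},{"dx":0,"dy":0,"dz":-0.04,"rx":0,"ry":0,"rz":0,"hand":0.04},{"dx":-0.012,"dy":-0.03,"dz":-0.02,"rx":0,"ry":0,"rz":0,"hand":0.04},{"dx":-0.015,"dy":-0.038,"dz":0,"rx":0,"ry":0,"rz":0,"hand":0.04},{"dx":-0.015,"dy":-0.038,"dz":0,"rx":0,"ry":0,"rz":0,"hand":0.04},{"dx":-0.015,"dy":-0.038,"dz":0,"rx":0,"ry":0,"rz":0,"hand":0.04},{"dx":-0.015,"dy":-0.038,"dz":0,"rx":0,"ry":0,"rz":0,"hand":0.04},{"dx":-0.015,"dy":-0.038,"dz":0,"rx":0,"ry":0,"rz":0,"hand":0.04}]'
python3 -m pendant '[{"dx":-0.015,"dy":-0.038,"dz":0,"rx":0,"ry":0,"rz":0,"hand":0.04},{"dx":-0.015,"dy":-0.038,"dz":0,"rx":0,"ry":0,"rz":0,"hand":0.04},{"dx":-0.015,"dy":-0.038,"dz":0,"rx":0,"ry":7,"rz":0,"hand":0.04},{"dx":0,"dy":0,"dz":0,"rx":0,"ry":7,"rz":0,"hand":0.04},{"dx":0,"dy":0,"dz":0,"rx":0,"ry":7,"rz":0,"hand":0.04},{"dx":0,"dy":0,"dz":0,"rx":0,"ry":7,"rz":0,"hand":0.04},{"dx":0,"dy":0,"dz":-0.02,"rx":0,"ry":7,"rz":0,"hand":0.04},{"dx":0,"dy":0,"dz":-0.02,"rx":0,"ry":7,"rz":0,"hand":0.04},{"dx":0,"dy":0,"dz":-0.02,"rx":0,"ry":0,"rz":0,"hand":0.04},{"dx":0,"dy":0,"dz":0,"rx":0,"ry":0,"rz":0,"hand":0.04},{"dx":0,"dy":0,"dz":0,"rx":0,"ry":0,"rz":0,"hand":0.04},{"dx":0,"dy":0,"dz":0,"rx":0,"ry":0,"rz":0,"hand":0.04}]'
python3 - <<'E'
from h import *
s,im=grab('wrist','w13.png'); C=wpose(s,im); np.savez('w13.npz',C=C,f=im['frame'])
print(s['position'],rq(s['ee_rot']).as_matrix().round(3).tolist(),s['qd'].round(3)); print(proj(C,im,[[.75,.06,.252],[.804,.063,.014]]))
E
```

```text
clock: 20.35
position: [0.469, -0.0699, 0.2609]
ee_rot: [-0.0, 0.994, -0.113, -0.0]
contact_force: [1.7, 0.2, -1.4]
width: 0.0485
gripper_force: 73.1
clock: 21.35
position: [0.4194, 0.0568, 0.3094]
ee_rot: [0.04, 0.929, -0.106, 0.354]
contact_force: [0.7, -0.0, -1.0]
width: 0.0489
gripper_force: 73.3
[0.41940049 0.05681887 0.30935486] [[0.728, -0.225, 0.648], [-0.168, -0.974, -0.15], [0.665, 0.0, -0.747]] [-0.014  0.025 -0.006 -0.001 -0.003  0.001]
[[215.54921493   5.77974768]
 [234.64709801 113.51006419]]
```

View pics/w13.png

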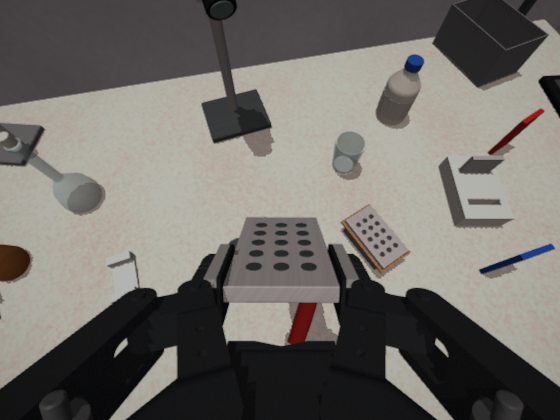

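The lens is at (221,7), touching the top border. The stand base is the dark quad at (202,105)-(258,95)-(270,128)-(214,138). The held plate (280,255) is secure and squarely gripped, and its tools and pile surroundings look undisturbed. I'll tilt a bit more and take two views for the lens and base.

```bash
cat > snap.py <<'E'
import sys; from h import *
s,im=grab('wrist'); C=wpose(s,im); np.savez(sys.argv[1],C=C,f=im['frame']); 
g=cv2.cvtColor(im['frame'],cv2.COLOR_RGB2GRAY); u,v=proj(C,im,[.80,.07,.014])[0]
m=(g<85).astype(np.uint8)*255; m[int(v)+60:]=0; m[:max(int(v)-45,0)]=0; m[:,:max(int(u)-80,0)]=0; m[:,int(u)+80:]=0
m=cv2.morphologyEx(m,cv2.MORPH_OPEN,np.ones((19,19)))
c=max(cv2.findContours(m,cv2.RETR_EXTERNAL,cv2.CHAIN_APPROX_NONE)[0],key=cv2.contourArea)
P=cast(C,im,c[:,0],.014)[:,:2].astype(np.float32); r=cv2.minAreaRect(P); b=cv2.boxPoints(r)
e=[b[1]-b[0],b[2]-b[1]]; sh=min(e,key=np.linalg.norm); a=np.degrees(np.arctan2(sh[1],sh[0])); a=(a+90)%180-90
print('base',np.round(r[0],4),np.round(r[1],4),'x-az',round(float(a),2),c[:,0].min(0),c[:,0].max(0),'mean grey',g[m>0].mean().round(1))
ul,vl=proj(C,im,[.74,.06,.252])[0]; print('lens guess',ul,vl,s['position'],s['qd'].round(3))
x0,y0=max(int(ul)-60,0),max(int(vl)-45,0); k=g[y0:int(vl)+45,x0:int(ul)+60]
big=cv2.resize(k,None,fx=4,fy=4,interpolation=cv2.INTER_CUBIC)
for t in(25,35,45,60):
    for c in cv2.findContours((big<t).astype(np.uint8),cv2.RETR_EXTERNAL,cv2.CHAIN_APPROX_NONE)[0]:
        if cv2.contourArea(c)<1500: continue
        (x,y),ax,an=cv2.fitEllipse(c); print(' ',t,'ell',round((x+.5)/4-.5+x0,2),round((y+.5)/4-.5+y0,2),np.round(np.array(ax)/4,1),round(an),'A',cv2.contourArea(c)/16, 'fill',round(cv2.contourArea(c)/(np.pi/4*ax[0]*ax[1]),2))
E
python3 -m pendant '[{"dx":0,"dy":0,"dz":0,"rx":0,"ry":7,"rz":0,"hand":0.04},{"dx":0,"dy":0,"dz":0,"rx":0,"ry":7,"rz":0,"hand":0.04},{"dx":0,"dy":0,"dz":0,"rx":0,"ry":0,"rz":0,"hand":0.04},{"dx":0,"dy":0,"dz":0,"rx":0,"ry":0,"rz":0,"hand":0.04},{"dx":0,"dy":0,"dz":0,"rx":0,"ry":0,"rz":0,"hand":0.04}]'
python3 snap.py v1.npz
python3 -m pendant '[{"dx":0,"dy":-0.03,"dz":0.02,"rx":0,"ry":0,"rz":0,"hand":0.04},{"dx":0,"dy":-0.03,"dz":0.02,"rx":0,"ry":0,"rz":0,"hand":0.04},{"dx":0,"dy":-0.03,"dz":0.02,"rx":0,"ry":0,"rz":0,"hand":0.04},{"dx":0,"dy":-0.03,"dz":0.02,"rx":0,"ry":0,"rz":0,"hand":0.04},{"dx":0,"dy":0,"dz":0,"rx":0,"ry":0,"rz":0,"hand":0.04},{"dx":0,"dy":0,"dz":0,"rx":0,"ry":0,"rz":0,"hand":0.04},{"dx":0,"dy":0,"dz":0,"rx":0,"ry":0,"rz":0,"hand":0.04}]'
python3 snap.py v2.npz
```

```text
clock: 21.82
position: [0.4211, 0.0486, 0.3117]
ee_rot: [0.053, 0.896, -0.105, 0.428]
contact_force: [-0.3, -1.1, -1.6]
width: 0.0489
gripper_force: 73.3
base [0.8012 0.061 ] [0.1122 0.1138] x-az 84.94 [205 137] [258 176] mean grey 55.7
lens guess 215.09141195004307 59.36293592542603 [0.42110629 0.04864986 0.31166833] [-0.001 -0.003 -0.024 -0.012 -0.003  0.018]
  25 ell 215.67 46.68 [28.7 41.4] 161 A 664.59375 fill 0.71
  35 ell 215.8 47.1 [30.2 41.8] 161 A 979.5 fill 0.99
  45 ell 215.79 47.11 [30.7 42.3] 161 A 1008.6875 fill 0.99
  60 ell 217.74 55.42 [29.2 77.5] 165 A 1106.46875 fill 0.62
clock: 22.45
position: [0.5121, 0.1173, 0.2896]
ee_rot: [0.034, 0.911, -0.088, 0.402]
contact_force: [0.0, -0.3, -0.9]
width: 0.0486
gripper_force: 73.3
base [0.8035 0.0626] [0.1092 0.1174] x-az 6.34 [251 140] [313 187] mean grey 57.1
lens guess 293.24493673806523 62.481475175332264 [0.5121119  0.11733391 0.2895858 ] [ 0.001 -0.027  0.029 -0.007 -0.002  0.006]
  25 ell 294.57 46.29 [36.8 47.7] 172 A 1043.78125 fill 0.76
  35 ell 294.52 46.33 [37.5 47.5] 173 A 1103.09375 fill 0.79
  45 ell 294.76 47.19 [38.6 49.1] 173 A 1463.78125 fill 0.98
  60 ell 294.47 58.95 [36.6 91.3] 179 A 1549.6875 fill 0.59
```

```bash
cat > base.py <<'E'
from h import *
im=manip.get_image('wrist')
def edge(C,f,cal,name):
    g=cv2.cvtColor(f,cv2.COLOR_RGB2GRAY); g4=cv2.resize(g,None,fx=4,fy=4,interpolation=cv2.INTER_CUBIC)
    uv=proj(C,cal,[[.80,.063,.0]])[0]
    m=(g4<90).astype(np.uint8); n,l,st,_=cv2.connectedComponentsWithStats(m); k=l[int(uv[1]*4),int(uv[0]*4)]
    w=(l==k); cols=np.where(w.any(0))[0]; c0,c1=proj(C,cal,[.75,.12,0])[0,0]*4,proj(C,cal,[.75,.005,0])[0,0]*4
    lo=[(c,np.where(w[:,c])[0].max()) for c in range(int(c0)+20,int(c1)-20) if w[:,c].any()]
    P=cast(C,cal,(np.array(lo)+.5)/4-.5,0.)[:,:2]
    # robust line
    vx,vy,x,y=cv2.fitLine(P.astype(np.float32),cv2.DIST_HUBER,0,.0005,.0005).ravel()
    if vy<0: vx,vy=-vx,-vy
    r=(P-[x,y])@[vy,-vx]; print(name,'front edge: yaw of base x',np.degrees(np.arctan2(-vx,vy)).round(2),'pt',x.round(4),y.round(4),'rms mm',(r.std()*1e3).round(2),'n',len(P),st[k][:4]/4)
for n in('w13','v1','v2'):
    d=np.load(n+'.npz'); edge(d['C'],d['f'],im,n)
d1,d2=np.load('v1.npz')['C'],np.load('v2.npz')['C']
a=cast(d1,im,[215.8,47.1],.2585)[0]; b=cast(d2,im,[294.76,47.19],.2585)[0]; print('lens mid on plane',a.round(4),b.round(4))
A=[];B=[]
for C,q in((d1,a),(d2,b)):
    d=(q-C[:3,3]); d/=np.linalg.norm(d); M=np.eye(3)-np.outer(d,d); A.append(M);B.append(M@C[:3,3])
X=np.linalg.solve(sum(A),sum(B)); print('triang',X.round(4))
t=manip.get_image('top'); C=np.eye(4);C[:3,:3]=rq(t['attitude']).as_matrix();C[:3,3]=t['position']
g=cv2.cvtColor(t['frame'],cv2.COLOR_RGB2GRAY); h=t['frame']
u,v=proj(C,t,[.80,.063,.014])[0].astype(int); print('top uv',u,v); print(g[v-22:v+28:2,u-26:u+28:3])
E
python3 base.py
```

```text
w13 front edge: yaw of base x 6.12 pt 0.7579 0.0627 rms mm 0.31 n 189 [  0.     0.   560.   143.25]
v1 front edge: yaw of base x 6.15 pt 0.759 0.0629 rms mm 0.3 n 184 [  0.   0. 560. 181.]
v2 front edge: yaw of base x 6.27 pt 0.7579 0.0625 rms mm 0.28 n 206 [  0.     0.   560.   203.25]
lens mid on plane [0.758  0.0559 0.2585] [0.7567 0.0549 0.2585]
triang [0.7517 0.0561 0.2616]
top uv 269 143
[[122 119 117 120 117 118  97 107 112 117 119 118 116 118 116 115 118 119]
 [119 120 120 121 120 123 114 118 122 120 121 117 110 117 114 117 120 119]
 [120 120 120 120 120 120 115 120 122 119 119 120 104 101  95 118 119 119]
 [120 120 117 118 118 116 110 119 119 120 120 117  78  54  60 115 119 118]
 [118 119 117  89  82  71  97 120 119 118 120 119  84  51  55 112 120 120]
 [121 122 118  62  51  50  89 120 118 120 118 117  83  48  54 115 119 119]
 [120 122 119  66  52  50  77 120 120 120 116 117  89  48  49 114 119 120]
 [117 118 119  68  56  51  68 118 120 119 116 117  96  51  51 104 121 117]
 [118 119 120  80  55  56  65 119 119 118 120 116 100  53  53  97 120 120]
 [120 120 118  90  53  52  6
[... 472 characters left out ...]
 41  43  40  56 118 119]
 [118 119 120 117  55  56  56  50  52  52  37  38  37  37  38  45 116 117]
 [118 119 116 118  62  54  56  54  54  53  45  47  52  56  65  81 117 120]
 [120 117 118 119  65  50  54  58  74  84  76  78  81  81  83 105 120 121]
 [118 119 119 119 109 106 109 112 119 119  88  84  82  80  83 109 120 120]
 [119 118 118 118 118 120 119 119 120 120 101  85  86  83  84 101 121 118]
 [120 119 118 117 118 116 120 117 116 118 108  83  87  84  83  90 121 120]
 [120 122 119 119 120 117 117 118 118 120 114  86  87  82  81  98 120 119]
 [120 119 119 119 118 118 116 117 120 120 120  90  84  84  89 116 120 121]
 [117 118 120 121 115 120 117 118 119 120 117 100  84  83  86 117 120 122]]
```

Yaw is consistently 6.2° in all three views. I'll take a third, closer lens view and check that the dark ellipse really corresponds to the barrel's midpoint, using one forward projection.

```bash
cat > pred.py <<'E'
from h import *
im=manip.get_image('wrist')
def head(yaw): return R.from_euler('zy',[yaw,-25],degrees=True).as_matrix() # sign checked below
Rh=head(6.2)
if (-Rh[:,0])[2]>0: Rh=R.from_euler('zy',[6.2,25],degrees=True).as_matrix()
if (-Rh[:,0])[2]>0: raise SystemExit('sign')
print('look',(-Rh[:,0]).round(3),'up',Rh[:,2].round(3))
mid=np.array([.7574,.0554,.2585]); O=mid+Rh[:,0]*.0155
t=np.linspace(0,2*np.pi,80)
for n,meas in(('v1',(215.8,47.1,30.7,42.3)),('v2',(294.76,47.19,38.6,49.1))):
    C=np.load(n+'.npz')['C']
    pts=np.vstack([proj(C,im,O+Rh[:,0]*x+.019*(np.outer(np.cos(t),Rh[:,1])+np.outer(np.sin(t),Rh[:,2]))) for x in(0,-.031)])
    hull=cv2.convexHull(pts.astype(np.float32)); M=cv2.moments(hull)
    f=np.zeros((420*4,560*4),np.uint8); cv2.fillConvexPoly(f,(hull*4).astype(int),1); c=max(cv2.findContours(f,0,cv2.CHAIN_APPROX_NONE)[0],key=len)
    e=cv2.fitEllipse(c); print(n,'pred',np.round(np.array(e[0])/4,2),np.round(np.array(e[1])/4,1),round(e[2]),'area',round(M['m00']),'meas',meas)
    df=np.array(e[0])/4-proj(C,im,mid)[0]; print('  bias px',df.round(2),'-> mid at',cast(C,im,np.array(meas[:2])-df,.2585)[0].round(4))
E
python3 pred.py
```

```text
look [-0.901 -0.108 -0.42 ] up [-0.423  0.     0.906]
v1 pred [215.89  46.48] [31.3 44.3] 160 area 1069 meas (215.8, 47.1, 30.7, 42.3)
  bias px [-0.37 -0.79] -> mid at [0.7558 0.0557 0.2585]
v2 pred [294.01  45.65] [39.3 51.4] 170 area 1551 meas (294.76, 47.19, 38.6, 49.1)
  bias px [-0.19 -1.25] -> mid at [0.7544 0.0552 0.2585]
```

```bash
sed -i "s/^def head.*/def head(yaw): return R.from_euler('ZY',[yaw,-25],degrees=True).as_matrix()/; s/from_euler('zy',\[6.2,25\]/from_euler('ZY',[6.2,25]/; s/^mid=np.array.*;/mid=np.array([.755,.0555,.2585]);/" pred.py
python3 pred.py
cat > fin.py <<'E'
from h import *
Rh=R.from_euler('ZY',[6.2,-25],degrees=True).as_matrix(); mid=np.array([.7550,.0555,.2585])
F=mid-.1445*Rh[:,0]
Rt=np.c_[Rh[:,0],-Rh[:,1],-Rh[:,2]]; tgt=F-Rt@[.0005,0,.0088]
def go():
    s=manip.get_state(); R0=rq(s['ee_rot']).as_matrix()
    print('rot deg',np.degrees(R.from_matrix(R0.T@Rt).as_rotvec()).round(2),'shift in target frame',(Rt.T@(tgt-s['position'])).round(4),'pos',s['position'].round(4),'F',F.round(4))
if __name__=='__main__': go()
E
python3 fin.py
python3 - <<'E'
from h import *
d=np.load('v2.npz'); im=manip.get_image('wrist'); T=np.linalg.inv(im['mount'])
def tp(p): q=T@np.r_[p,1]; return np.round([im['cx']+im['fx']*q[0]/-q[2],im['cy']-im['fy']*q[1]/-q[2]],1)
for z in(.0538,-.0362): print(z,tp([.0045,-.025,z]),tp([.0045,.025,z]))
g=cv2.cvtColor(d['f'],cv2.COLOR_RGB2GRAY); print(g[205:235,250],g[205:235,310]); print(g[284:308:1,280])
E
```

```text
look [-0.901 -0.098 -0.423] up [-0.42  -0.046  0.906]
v1 pred [215.99  47.37] [31.4 44.4] 161 area 1075 meas (215.8, 47.1, 30.7, 42.3)
  bias px [-0.39 -0.82] -> mid at [0.7558 0.0557 0.2585]
v2 pred [294.4   46.89] [39.3 51.6] 170 area 1559 meas (294.76, 47.19, 38.6, 49.1)
  bias px [-0.18 -1.27] -> mid at [0.7544 0.0552 0.2585]
rot deg [  9.72 -22.64 -14.05] shift in target frame [0.0554 0.0878 0.1195] pos [0.5111 0.1173 0.2901] F [0.6248 0.0414 0.1974]
0.0538 [245.2 217.9] [315.  217.9]
-0.0362 [219.9 288.3] [339.  288.2]
[192 194 195 194 197 201 198 195 196 198 197 184 149 127 126 126 126 127
 128 128 128 128 128 128 127 127 127 127 126 126] [131 134 131 153 195 197 197 198 199 199 200 194 166 126 126 126 127 127
 128 128 128 128 128 128 128 128 128 128 128 128]
[129 135 157 167 149 145 145 144 143 142 141 141 139 140 140 139 139 130
 144 193 195 195 193 191]
```

The geometry agrees: predicted and measured lens match to about 1 px, and the plate edges are within about 1 px of where the grasp puts them. I'll move to the focus.

```bash
python3 -m pendant '[{"dx":0,"dy":0,"dz":0,"rx":2.43,"ry":-5.66,"rz":-3.51,"hand":0.04},{"dx":0,"dy":0,"dz":0,"rx":2.43,"ry":-5.66,"rz":-3.51,"hand":0.04},{"dx":0,"dy":0,"dz":0,"rx":2.43,"ry":-5.66,"rz":-3.51,"hand":0.04},{"dx":0,"dy":0,"dz":0,"rx":2.43,"ry":-5.66,"rz":-3.51,"hand":0.04},{"dx":0.011,"dy":0.0175,"dz":0.0235,"rx":0,"ry":0,"rz":0,"hand":0.04},{"dx":0.011,"dy":0.0175,"dz":0.0235,"rx":0,"ry":0,"rz":0,"hand":0.04},{"dx":0.011,"dy":0.0175,"dz":0.0235,"rx":0,"ry":0,"rz":0,"hand":0.04},{"dx":0.011,"dy":0.0175,"dz":0.0235,"rx":0,"ry":0,"rz":0,"hand":0.04},{"dx":0.005,"dy":0.0088,"dz":0.012,"rx":0,"ry":0,"rz":0,"hand":0.04},{"dx":0.005,"dy":0.0088,"dz":0.012,"rx":0,"ry":0,"rz":0,"hand":0.04},{"dx":0,"dy":0,"dz":0,"rx":0,"ry":0,"rz":0,"hand":0.04},{"dx":0,"dy":0,"dz":0,"rx":0,"ry":0,"rz":0,"hand":0.04}]'
python3 -m pendant '[{"dx":0,"dy":0,"dz":0,"rx":0,"ry":0,"rz":0,"hand":0.04},{"dx":0,"dy":0,"dz":0,"rx":0,"ry":0,"rz":0,"hand":0.04},{"dx":0,"dy":0,"dz":0,"rx":0,"ry":0,"rz":0,"hand":0.04},{"dx":0,"dy":0,"dz":0,"rx":0,"ry":0,"rz":0,"hand":0.04}]'
python3 fin.py
```

```text
clock: 23.75
position: [0.6165, 0.0117, 0.2226]
ee_rot: [0.024, 0.953, -0.025, 0.301]
contact_force: [-0.5, 0.3, -1.0]
width: 0.0487
gripper_force: 73.3
clock: 24.08
position: [0.6166, 0.013, 0.2239]
ee_rot: [0.024, 0.953, -0.023, 0.302]
contact_force: [0.9, -1.4, -1.6]
width: 0.0488
gripper_force: 73.3
rot deg [  6.36 -10.1   -7.41] shift in target frame [-0.0015 -0.0273  0.0199] pos [0.6166 0.013  0.2239] F [0.6248 0.0414 0.1974]
```

```bash
python3 -m pendant '[{"dx":0,"dy":0,"dz":0,"rx":1.59,"ry":-2.53,"rz":-1.85,"hand":0.04},{"dx":0,"dy":0,"dz":0,"rx":1.59,"ry":-2.53,"rz":-1.85,"hand":0.04},{"dx":0,"dy":0,"dz":0,"rx":1.59,"ry":-2.53,"rz":-1.85,"hand":0.04},{"dx":0,"dy":0,"dz":0,"rx":1.59,"ry":-2.53,"rz":-1.85,"hand":0.04},{"dx":-0.0007,"dy":-0.0136,"dz":0.01,"rx":0,"ry":0,"rz":0,"hand":0.04},{"dx":-0.0007,"dy":-0.0136,"dz":0.01,"rx":0,"ry":0,"rz":0,"hand":0.04},{"dx":0,"dy":0,"dz":0,"rx":0,"ry":0,"rz":0,"hand":0.04},{"dx":0,"dy":0,"dz":0,"rx":0,"ry":0,"rz":0,"hand":0.04},{"dx":0,"dy":0,"dz":0,"rx":0,"ry":0,"rz":0,"hand":0.04},{"dx":0,"dy":0,"dz":0,"rx":0,"ry":0,"rz":0,"hand":0.04}]'
python3 fin.py
```

```text
clock: 24.92
position: [0.6213, 0.0398, 0.2053]
ee_rot: [-0.011, 0.975, 0.052, 0.216]
contact_force: [0.3, -0.1, 0.1]
width: 0.0486
gripper_force: 73.3
rot deg [ 0.05 -0.01 -0.05] shift in target frame [-0.0005 -0.0011 -0.0002] pos [0.6213 0.0398 0.2053] F [0.6248 0.0414 0.1974]
```

```bash
python3 -m pendant '[{"dx":-0.0004,"dy":-0.001,"dz":0,"rx":0,"ry":0,"rz":0,"hand":0.04},{"dx":0,"dy":0,"dz":0,"rx":0,"ry":0,"rz":0,"hand":0.04},{"dx":0,"dy":0,"dz":0,"rx":0,"ry":0,"rz":0,"hand":0.04},{"dx":0,"dy":0,"dz":0,"rx":0,"ry":0,"rz":0,"hand":0.04},{"dx":0,"dy":0,"dz":0,"rx":0,"ry":0,"rz":0,"hand":0.04},{"dx":0,"dy":0,"dz":0,"rx":0,"ry":0,"rz":0,"hand":0.04},{"dx":0,"dy":0,"dz":0,"rx":0,"ry":0,"rz":0,"hand":0.04}]'
python3 - <<'E'
from fin import *
go(); print(manip.sign_off())
E
```

```text
clock: 25.5
position: [0.6206, 0.041, 0.2043]
ee_rot: [-0.012, 0.975, 0.052, 0.215]
contact_force: [-1.0, 0.4, -1.9]
width: 0.0489
gripper_force: 73.3
rot deg [ 0.02  0.08 -0.08] shift in target frame [ 0.0004  0.0001 -0.0008] pos [0.6206 0.041  0.2043] F [0.6248 0.0414 0.1974]
the job is handed in; nothing more can be done
None
```

Job handed in at 25.5 s: the card and checked plate lie squarely on the filed plate, and the tall plate is held at the focus, within about 1 mm and 0.1° of the camera pose I measured; the sign-off returned no verdict.

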